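Stack the power-supply modules and tape the height of the stack

TASK

The power-supply modules on this surplus stall are going out as one parcel: put the transformer that stands on the cardboard pad into the grey crate, then stack every module lying about on the pad, lid up, long sides along the pad's long sides, centred on the pad and each squarely on the one below. Then measure the stack with the tape standing beside it: pull the tape's end tab up until its top edge is level with the top of the stack, hold it there for a second or two, and guide it by hand all the way back down into its case before letting go. Leave the other stock where it is.

Things in the scene. Friction and masses are not known exactly. Their poses are not given: they have to be found in the camera images.
- psu_a_centre (a point): centre (half-way up) of a power-supply module: closed plain metal case with vent slots in the lid, 130 mm long (its x axis), 60 mm wide (its y axis), 46 mm tall (z up), about 0.45 kg, the lower of two kinds. Starts lying flat, lid up, on the table. May be absent
- psu_b_centre (a point): centre (half-way up) of a power-supply module: closed plain metal case with vent slots in the lid, 130 mm long (its x axis), 60 mm wide (its y axis), 46 mm tall (z up), about 0.45 kg, the lower of two kinds. Starts lying flat, lid up, on the table. May be absent
- psu_c_centre (a point): centre (half-way up) of a power-supply module: closed plain metal case with vent slots in the lid, 130 mm long (its x axis), 60 mm wide (its y axis), 46 mm tall (z up), about 0.45 kg, the lower of two kinds. Starts lying flat, lid up, on the table. May be absent
- psu_d_centre (a point): centre (half-way up) of a power-supply module: closed plain metal case with vent slots in the lid, 130 mm long (its x axis), 60 mm wide (its y axis), 56 mm tall (z up), about 0.55 kg, the taller of two kinds. Starts lying flat, lid up, on the table. May be absent
- psu_e_centre (a point): centre (half-way up) of a power-supply module: closed plain metal case with vent slots in the lid, 130 mm long (its x axis), 60 mm wide (its y axis), 56 mm tall (z up), about 0.55 kg, the taller of two kinds. Starts lying flat, lid up, on the table. May be absent
- pad_top (a point): centre of the upper face of the brown cardboard packing pad, 150 mm long (its x axis) x 80 mm wide (its y axis), 6 mm thick, fixed to the table; its upper face is 6 mm above the table. The column of modules stands here, their long sides along the pad's long sides
- tape: tape measure: grey case 74 mm (its y axis) x 44 mm (its x axis), its top 68 mm above the table, bolted mouth-up to a flat steel foot plate (110 x 84 mm, 4 mm thick) beside the pad. Origin on the table under the case's centre, straight below the blade. Fixed
- blade_end (a point): centre of the top edge of the tape's end tab, the measuring edge. The tab is a black block with a thin steel hook plate on top, 14 mm thick (along the tape's x axis, hook plate 18 mm, look only), 30 mm wide (along its y axis), 42 mm tall below this point; the yellow blade hangs from it into the case. At rest the edge is 110 mm above the table and the tab's underside sits on the case. It is gripped across its thickness from above
- blade (a joint): how far the tape is pulled out, straight up, m: 0 = fully in its case, at most 0.17. A spring pulls it back all the way, 4.8 N when in, 6.8 N when fully out; it does not lock, and runs back by itself when let go
- transformer_centre (a point): centre (half-way up, 30 mm above its foot) of a mains transformer: dark laminated iron core 66 mm (its x axis) x 44 mm (its y axis), 58 mm tall over all, with a copper winding bulging to 58 mm along y at mid height and a steel foot plate 70 x 52 mm; about 0.7 kg. It starts standing on the pad
- crate_floor (a point): centre of the inner floor (6 mm above the table) of the open grey plastic odds crate, outside 180 mm (its x axis) x 160 mm (its y axis) x 60 mm tall, walls 6 mm, fixed to the table
- jar: screw-top amber glass jar, 64 mm diameter, 85 mm tall; origin at the centre of its underside; other stock, not to be moved
- meter: hand-held multimeter lying on its back, 150 x 78 x 36 mm, black with a grey face; origin at the centre of its underside; other stock
- heatsink: finned aluminium heat sink, 80 x 50 x 36 mm; origin at the centre of its underside; other stock
- capacitor: upright can capacitor, 52 mm diameter, 78 mm tall, blue sleeve; origin at the centre of its underside; other stock
- screwdriver: screwdriver lying on the table, 190 mm long; other stock
- fan: black cooling fan standing on edge, 80 x 25 x 80 mm; origin at the centre of its underside; other stock
Not all that is in view belongs to the job. Leave any turquoise look-alike of the part that bears transformer_centre alone. Leave any pink look-alike of the part that bears psu_a_centre alone.

How it is judged (in metres and radians):
On the way, in this order (a step that is already met when the one before it is completed fails the run):
1. all the modules stand in a square column on the pad (horizontal distance between each of psu_a_centre, psu_b_centre, psu_c_centre, psu_d_centre, psu_e_centre and pad_top below 0.012 m and angle between the x axis of each of psu_a_centre, psu_b_centre, psu_c_centre, psu_d_centre, psu_e_centre and the x axis of pad_top, either way round below 0.12 rad and angle between each of psu_a_centre, psu_b_centre, psu_c_centre, psu_d_centre, psu_e_centre's own z axis and vertical below 0.06 rad and horizontal distance between each of psu_b_centre, psu_c_centre, psu_d_centre, psu_e_centre and psu_a_centre below 0.012 m and horizontal distance between each of psu_c_centre, psu_d_centre, psu_e_centre and psu_b_centre below 0.012 m and horizontal distance between each of psu_d_centre, psu_e_centre and psu_c_centre below 0.012 m and horizontal distance between psu_e_centre and psu_d_centre below 0.012 m), for 0.3 s.
2. the top edge of the tape's end tab is held level with the top of the stack, to 8 mm, for a second (all of step 1 and z of blade_end in the frame of psu_a_centre above 0.015 m and z of blade_end in the frame of psu_b_centre above 0.015 m and z of blade_end in the frame of psu_c_centre above 0.015 m and z of blade_end in the frame of psu_d_centre above 0.02 m and z of blade_end in the frame of psu_e_centre above 0.02 m and (z of blade_end in the frame of psu_a_centre below 0.031 m or z of blade_end in the frame of psu_b_centre below 0.031 m or z of blade_end in the frame of psu_c_centre below 0.031 m or z of blade_end in the frame of psu_d_centre below 0.036 m or z of blade_end in the frame of psu_e_centre below 0.036 m)), for 1 s.
3. the tape is guided by hand all the way back into its case (value of joint blade below 0.006 m and contact force between the fingers and tape above 0.5 N), for 0.1 s.
At the end, for the whole second after the job is handed in: Every module present stands lid up (within 0.06 rad) in one column on the pad, each centred on the pad and on every other to 12 mm and turned no more than 0.12 rad from it; the tape is fully in its case (to 6 mm); the transformer lies inside the crate on its floor (all of step 1 and value of joint blade below 0.006 m and x of transformer_centre in the frame of crate_floor between -0.075 and 0.075 m and y of transformer_centre in the frame of crate_floor between -0.065 and 0.065 m and z of transformer_centre in the frame of crate_floor between 0.015 and 0.05 m); the robot touches nothing.
It fails at once if other stock (jar, meter, heat sink, fan, capacitor, screwdriver) moved more than 30 mm (distance of any of jar, meter, heatsink, capacitor, screwdriver, fan from where it was at the start of the episode above 0.03 m).
Of psu_a, psu_b, psu_c, psu_d, psu_e only 4 to 5 are there at a start; the rules pass over those that are not, and their reading is None.
At some moment in a run one of transformer may be knocked a few centimetres aside while the robot is not near it.
Once in a run the grip may slacken for a moment while it holds something.
It also fails if it takes over 210 s, if anything falls off the work surface, if the arm or the gripper's body presses on something with over 40 N, if the wrist force passes 120 N, or if a joint passes its speed limit or range.

ROBOT

A 6-joint arm with a two-finger parallel gripper is mounted at the origin on the work surface. World frame = base frame: x ahead of the robot, y to its left, z up, the work surface at z = 0. Lengths are in mm, angles in rad, forces in N, time in s.
With the tool pointing down it reaches from about 400 to 925 mm from the base axis. Payload 12.5 kg.
Tool frame: the origin (TCP) lies midway between the tips of the shut fingers; the grasp point (between the pads) lies 19 mm behind it; z points along the fingers, y is the line along which they close (so a half turn about z gives the same grasp; the last joint's range is limited). The gripper opens to 95 mm and grips with 3 to 60 N. Pads are 20 mm wide; open, the fingers measure 119 mm over their backs; the gripper's body (75 mm by 180 mm) begins 59 mm behind the grasp point.
Start: joints at [-1.444, 0.491, 1.559, -0, 1.092, -0.106], TCP at [144.211, -608.153, 214.661] pointing down, gripper open.
Joint ranges: [-3.1, 3.1], [-0.84, 2.19], [0.05, 2.79], [-1.13, 4.28], [0.06, 2.93], [-2.69, 2.69]. Speed limits (rad/s): [2.22, 2.22, 2.79, 3.14, 3.14, 3.14].

INTERFACE

Orientations are given as [roll, pitch, yaw] about the fixed x, y, z axes, in that order (R = Rz(yaw) Ry(pitch) Rx(roll)).
In Python, from cell import env gives the robot as it stands.
- The arm moves only by the tool arm_command, never from a script. Its argument "targets" is a list of rows, each a list of 5 numbers: the shift along the tool's x, y, z in mm, then the turn about the tool's z in degrees, then the opening, from 0 (shut) to 1 (fully open). In form: [[tx, ty, tz, roll, fingers], ...]. A call has 1 to 5 rows; each row is the pose to reach, as a shift and turn from the pose commanded when the call began, along the tool's axes at that moment; what a row does not reach only later rows make up. A row lasts 1/10 s, in which the tool goes at most 50 mm and 8.59 degrees, less where a joint would pass 70% of its speed; a pose out of reach is approached as far as the arm can. A call with a gripper value outside its range is refused whole. The fingers move at their own pace and stop on an object; the grip force is fixed at half the most. Time passes only in rows, so rows that repeat a pose let the fingers close. It gives the time, the measured TCP pose, the force, the opening and the grip force at its end, in the units of the state.
- env.state(): the state, without advancing time (a new reading comes with each control period).
- env.read_camera(name): name is "scene" or "side" or "wrist"; returns a dict with "frame" (384x512x3 uint8, red, green, blue), "vertical_fov" (degrees; the focal length in pixels is half the picture's height over the tangent of half this angle, whatever the lens; pixels are square), "cx", "cy" (the principal point, pixels), "world_from_camera" (4x4, takes a point from camera to world coordinates); the wrist camera has in their place "hand_eye" (4x4, takes a point from camera to tool coordinates, whose origin is the TCP and whose axes are the flange's). Camera axes: x right, y down, z forward; pixel columns grow to the right and rows downward; lengths in mm; the calibration is good to about 2 mm. A picture is of the moment at which its call begins: read the wrist's pose just before it. There is no depth.
- env.job_done(): hands the job in; it is judged then, once.
The state is a dict: "t": time; "joints": joint angles; "qvel": joint speeds; "tau": joint torques, N m; "eef_pos": TCP position; "tcp_rot": TCP orientation; "ft_force": force on the tool from outside, world axes, zero at the start; "moment": the same for the moment, N m; "opening": opening from 0.0 (shut) to 1.0 (fully open); "grip_force": force on a finger pad.
Only numpy, scipy, OpenCV 4.12 (cv2) and the standard library are available. Lean on these libraries where they do the work, as an engineer would, in place of code of your own. Each camera call takes 0.05 s, during which the arm holds its last target. There are 200 camera calls.

## Working session

There is one attempt and no reset: what is moved stays moved. The work goes in short steps, Python scripts to look and compute and a tool call to move; the robot and the scene stay as the last step left them, time stands still between calls to the robot, and variables do not carry over. Pictures are saved under pics/ and viewed, at most 14 in all, crops included, and the job is handed in when it is done.

Besides the shell and the picture viewer there is one more tool, called as name(argument=value, ...) on one line, values as JSON. arm_command: Moves the arm, as the interface text tells. Its arguments: {"type":"object","properties":{"targets":{"type":"array","items":{"type":"array","items":{"type":"number"}}}},"required":["targets"]}

```bash
ls; mkdir -p pics; cat > h.py <<'E'
import numpy as np, cv2
from scipy.spatial.transform import Rotation as R
from cell import env
def cam(n):
    s=env.state(); c=env.read_camera(n); f=c["frame"]; fl=f.shape[0]/2/np.tan(np.radians(c["vertical_fov"])/2)
    if n=="wrist":
        T=np.eye(4); T[:3,:3]=R.from_euler('xyz',s["tcp_rot"]).as_matrix(); T[:3,3]=s["eef_pos"]; T=T@np.array(c["hand_eye"])
    else: T=np.array(c["world_from_camera"])
    K=np.array([[fl,0,c["cx"]],[0,fl,c["cy"]],[0,0,1]])
    return f,K,T
def save(n,name):
    f,K,T=cam(n); cv2.imwrite(f"pics/{name}.png",f[:,:,::-1]); np.savez(f"pics/{name}.npz",f=f,K=K,T=T); return f,K,T
def load(name):
    d=np.load(f"pics/{name}.npz"); return d["f"],d["K"],d["T"]
def px2w(name,px,z):
    f,K,T=load(name); out=[]
    for u,v in np.atleast_2d(px):
        d=T[:3,:3]@np.linalg.inv(K)@[u,v,1]; o=T[:3,3]; out.append(o+d*(z-o[2])/d[2])
    return np.array(out)
def w2px(name,P):
    f,K,T=load(name); P=np.atleast_2d(P); c=(P-T[:3,3])@T[:3,:3]; q=c@K.T; return q[:,:2]/q[:,2:]
def move(x,y,z=None,yaw=None):
    "shift in tool axes from measured pose to world target (tool down); yaw = desired direction (deg) of tool y, mod 180"
    s=env.state(); M=R.from_euler('xyz',s["tcp_rot"]).as_matrix(); p=np.array(s["eef_pos"])
    t=np.array([x,y,p[2] if z is None else z])-p
    cur=np.degrees(np.arctan2(M[1,1],M[0,1])); 
    r=0 if yaw is None else -((yaw-cur+90)%180-90)
    print("tool shift",np.round(M.T@t,1),"roll",round(r,1),"j6",round(s["joints"][5],2),"tooly dir",round(cur,1),"pos",np.round(p,1),"open",round(s["opening"],3))
E
python3 - <<'E'
from h import *
print(env.state())
for n in("scene","side","wrist"):
    f,K,T=save(n,n+"0"); print(n,K.round(1).tolist(),T.round(2).tolist())
a=cv2.imread("pics/scene0.png");b=cv2.imread("pics/side0.png")
cv2.imwrite("pics/s0x.png",cv2.resize(a,(800,600),interpolation=cv2.INTER_CUBIC));cv2.imwrite("pics/d0x.png",cv2.resize(b,(800,600),interpolation=cv2.INTER_CUBIC))
E
```

```text
pics
{'t': 0.0, 'joints': array([-1.44361064e+00,  4.91571377e-01,  1.55946881e+00, -3.82235660e-06,
        1.09170355e+00, -1.05588783e-01]), 'qvel': array([-0.0011274 , -0.00020504,  0.00019265,  0.00024411,  0.00214768,
       -0.00128966]), 'tau': array([-3.87505206e-03, -6.12644005e+01, -2.58185059e+01,  6.92140684e-02,
        4.82210715e-02, -1.23143391e-04]), 'eef_pos': array([ 144.16934612, -607.88330082,  214.04774209]), 'tcp_rot': array([-3.14044762e+00, -1.17945545e-04,  2.32776167e-01]), 'ft_force': array([-0.02220588,  0.00735249,  0.85188227]), 'moment': array([-0.01868251, -0.01090456,  0.00909718]), 'grip_force': 0.0, 'opening': 0.9970452101827019}
scene [[392.3, 0.0, 262.2], [0.0, 392.3, 184.9], [0.0, 0.0, 1.0]] [[0.54, 0.45, -0.71, 1431.76], [0.84, -0.29, 0.45, -435.16], [-0.0, -0.85, -0.53, 762.03], [0.0, 0.0, 0.0, 1.0]]
side [[347.6, 0.0, 252.7], [0.0, 347.6, 190.4], [0.0, 0.0, 1.0]] [[-0.94, -0.27, 0.23, 277.09], [-0.35, 0.73, -0.58, 753.24], [-0.01, -0.62, -0.78, 910.71], [0.0, 0.0, 0.0, 1.0]]
wrist [[313.2, 0.0, 256.0], [0.0, 313.2, 196.3], [0.0, 0.0, 1.0]] [[0.23, -0.94, -0.26, 216.25], [-0.97, -0.22, -0.06, -591.39], [-0.0, 0.26, -0.96, 383.12], [0.0, 0.0, 0.0, 1.0]]
```

View pics/s0x.png

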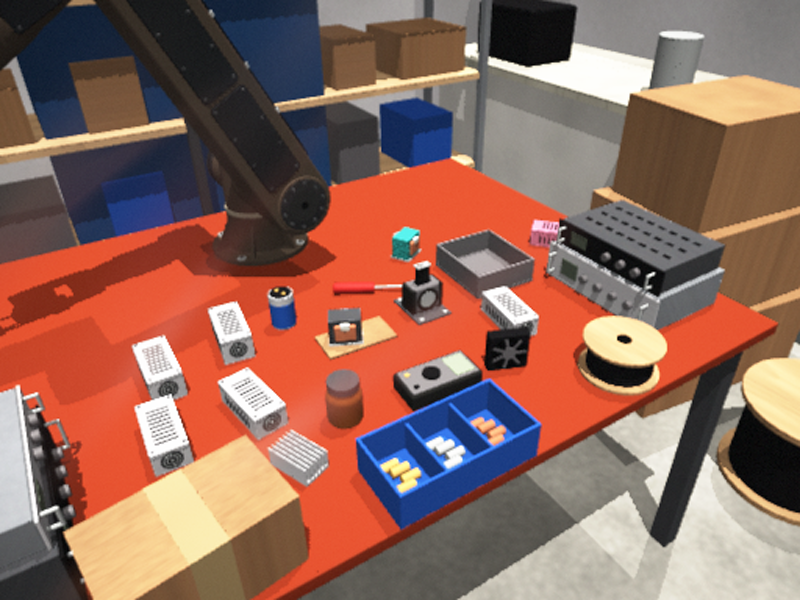

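View pics/d0x.png

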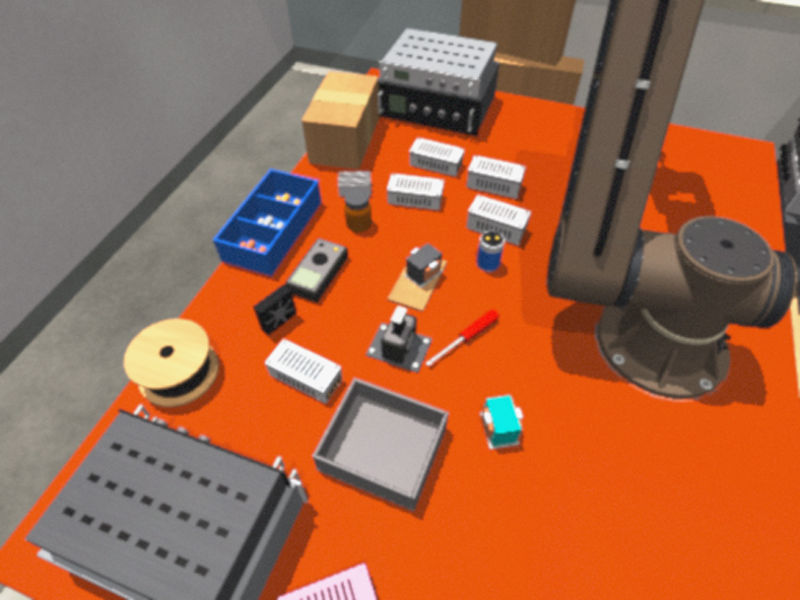

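The five modules are at 800-scale scene px (160,368), (232,332), (163,433), (253,402) and (509,310). The transformer on the pad is at (345,328). The look-alikes are the turquoise transformer at (406,243) and the pink module at (545,232), and I will leave both alone. The tape is at (423,292) and the crate at (485,260).

```bash
python3 - <<'E'
from h import *
S=512/800
for n,px,z in [("m1",(437,152),50),("m2",(496,172),50),("m3",(416,187),50),("m4",(500,216),50),("m5",(305,366),50),("trafo",(424,258),50),("padfront",(405,295),6),("tab",(400,313),110),("plate",(399,352),4),("crate",(384,445),6),("cap",(491,235),78),("jar",(355,180),85),("meter",(318,268),36),("fan",(275,300),40),("sd",(465,338),8),("turq",(500,420),40)]:
    print(n,px2w("side0",np.array(px)*S,z)[0].round(0)[:2], np.hypot(*px2w("side0",np.array(px)*S,z)[0][:2]).round())
for n,px,z in [("m1",(163,425),50),("m2",(157,360),50),("m3",(253,392),50),("m4",(230,325),50),("m5",(509,303),50),("trafo",(345,315),60),("tab",(423,266),110),("crate",(485,262),6)]:
    print(n,px2w("scene0",np.array(px)*S,z)[0].round(0)[:2])
move(500,0,400)
E
```

```text
m1 [ 593. -377.] 703.0
m2 [ 431. -349.] 554.0
m3 [ 599. -228.] 641.0
m4 [ 384. -197.] 431.0
m5 [626. 320.] 703.0
trafo [506. -13.] 506.0
padfront [521.  64.] 525.0
tab [488. 187.] 522.0
plate [484. 203.] 525.0
crate [441. 395.] 592.0
cap [ 384. -101.] 397.0
jar [ 729. -163.] 747.0
meter [715.  81.] 720.0
fan [758. 194.] 783.0
sd [370. 129.] 392.0
turq [263. 296.] 396.0
m1 [ 610. -388.]
m2 [ 434. -356.]
m3 [ 613. -237.]
m4 [ 398. -206.]
m5 [637. 313.]
trafo [504.  -3.]
tab [497. 189.]
crate [414. 429.]
tool shift [ 486.5 -509.6 -185.3] roll 0 j6 -0.11 tooly dir -76.7 pos [ 144.2 -608.   214.2] open 0.998
```

arm_command(targets=[[134,-80,-62,0,1],[134,-80,-62,0,1],[134,-80,-62,0,1],[134,-80,-62,0,1]])

```text
t: 0.55
eef_pos: [258.4, -497.3, 278.4]
tcp_rot: [3.14, -0.001, 0.235]
ft_force: [-0.9, -0.7, -1.4]
opening: 1.0
grip_force: 0.0
```

arm_command(targets=[[134,-80,-62,0,1],[134,-80,-62,0,1],[134,-80,-62,0,1],[134,-80,-62,0,1]])

```text
t: 0.95
eef_pos: [370.2, -388.7, 340.2]
tcp_rot: [3.14, -0.001, 0.235]
ft_force: [-0.8, -1.1, -0.1]
opening: 1.001
grip_force: 0.0
```

arm_command(targets=[[134,-80,-62,0,1],[134,-80,-62,0,1],[134,-80,-62,0,1],[134,-80,-62,0,1],[134,-80,-62,0,1]])

```text
t: 1.45
eef_pos: [481.2, -280.9, 400.9]
tcp_rot: [3.141, -0.0, 0.236]
ft_force: [-0.8, -1.3, -0.9]
opening: 1.002
grip_force: 0.0
```

```bash
python3 - <<'E'
from h import *
f,K,T=save("wrist","w1"); print(T.round(2).tolist()); move(500,60,400)
cv2.imwrite("pics/w1x.png",cv2.resize(f[:,:,::-1],(800,600),interpolation=cv2.INTER_CUBIC))
E
```

```text
[[0.23, -0.94, -0.25, 553.09], [-0.97, -0.23, -0.06, -263.93], [0.0, 0.26, -0.97, 569.86], [0.0, 0.0, 0.0, 1.0]]
tool shift [  98.7 -327.9    0. ] roll 0 j6 0.69 tooly dir -76.6 pos [ 480.1 -281.9  400.1] open 1.0
```

View pics/w1x.png

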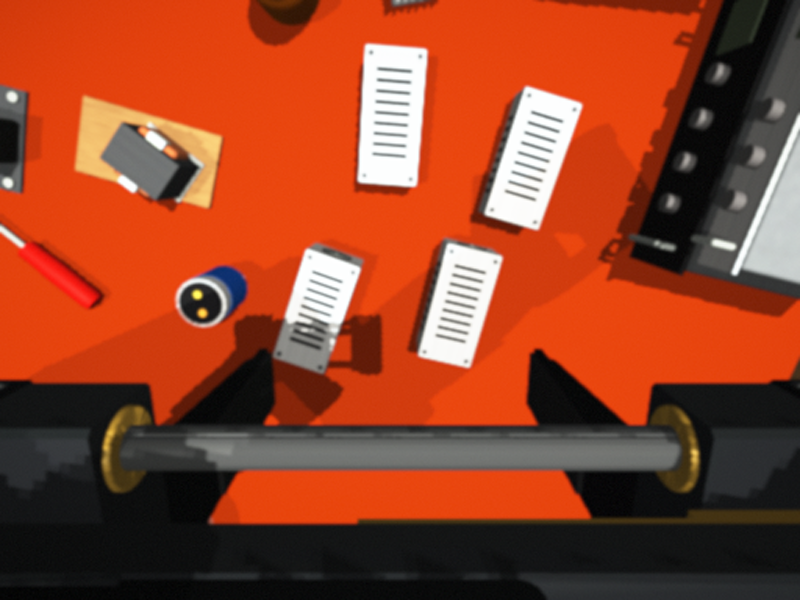

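The wrist view shows four modules with their lids up, with top centres at 800-scale px (392,115), (533,158), (318,310) and (460,304). The pad corners are at (83,96), (222,133), (209,208) and (76,171), and the transformer stands turned on it near (150,160).

```bash
cat >> h.py <<'E'
from scipy.optimize import least_squares
def fitrect(name,cor,L,W,zs,refine=True):
    "cor: 4 corners in 800x600 px, order around, first edge = short side. returns per z"
    f,K,T=load(name); g=cv2.cvtColor(f,cv2.COLOR_RGB2GRAY)
    c=(np.array(cor,np.float32)*0.64)
    if refine: c=cv2.cornerSubPix(g,c.reshape(-1,1,2).copy(),(3,3),(-1,-1),(3,30,.01)).reshape(-1,2)
    for z in zs:
        P=px2w(name,c,z)[:,:2]
        ls=[np.linalg.norm(P[i]-P[(i+1)%4]) for i in range(4)]
        ctr=P.mean(0); d=(P[2]-P[1])+(P[3]-P[0]); 
        print(name,"z",z,"ctr",ctr.round(1),"yaw(long)",round(np.degrees(np.arctan2(d[1],d[0]))%180,1),"sides",np.round(ls,1))
E
python3 - <<'E'
from h import *
for n,c in dict(A=[(366,44),(428,48),(415,187),(358,183)],B=[(526,86),(582,103),(538,229),(485,215)],C=[(312,247),(360,263),(324,372),(275,357)],D=[(449,241),(502,255),(470,367),(418,353)]).items():
    print(n); fitrect("w1",c,130,60,[46,56]); fitrect("w1",c,130,60,[46],False)
fitrect("w1",[(222,133),(209,208),(76,171),(83,96)],150,80,[6]);fitrect("w1",[(222,133),(209,208),(76,171),(83,96)],150,80,[6],False)
E
```

```text
A
w1 z 46 ctr [ 604.1 -242.5] yaw(long) 9.0 sides [ 60.  129.8  60.  129.8]
w1 z 56 ctr [ 603.1 -242.9] yaw(long) 9.0 sides [ 58.8 127.4  58.9 127.3]
w1 z 46 ctr [ 603.7 -243.5] yaw(long) 8.7 sides [ 60.2 131.5  59.3 130.9]
B
w1 z 46 ctr [ 597.6 -392.3] yaw(long) 177.9 sides [ 60.4 129.4  60.  130.2]
w1 z 56 ctr [ 596.8 -389.8] yaw(long) 177.9 sides [ 59.3 126.9  58.9 127.7]
w1 z 46 ctr [ 597.7 -393.1] yaw(long) 178.0 sides [ 59.  129.5  58.9 130.4]
C
w1 z 46 ctr [ 387.3 -207.7] yaw(long) 172.0 sides [ 54.  137.   58.9 135.2]
w1 z 56 ctr [ 390.5 -208.7] yaw(long) 172.0 sides [ 53.  134.4  57.7 132.7]
w1 z 46 ctr [ 387.9 -209.5] yaw(long) 173.5 sides [ 54.  134.4  58.1 134.8]
D
w1 z 46 ctr [ 429.8 -360.3] yaw(long) 179.9 sides [ 62.1 132.3  62.2 130.1]
w1 z 56 ctr [ 432.1 -358.5] yaw(long) 179.9 sides [ 61.  129.8  61.  127.7]
w1 z 46 ctr [ 431.2 -361.4] yaw(long) 0.1 sides [ 59.5 132.8  62.2 131.4]
w1 z 6 ctr [509.7  11.3] yaw(long) 87.5 sides [ 79.1 149.2  80.  149.5]
w1 z 6 ctr [509.7  10.1] yaw(long) 88.5 sides [ 83.3 149.   80.  149.6]
```

arm_command(targets=[[49,-164,0,0,1],[49,-164,0,0,1],[49,-164,0,0,1],[49,-164,0,0,1]])

```text
t: 1.9
eef_pos: [488.8, -109.5, 400.0]
tcp_rot: [-3.141, 0.001, 0.233]
ft_force: [0.5, -0.5, 0.5]
opening: 0.998
grip_force: 0.0
```

arm_command(targets=[[49,-164,0,0,1],[49,-164,0,0,1],[49,-164,0,0,1],[49,-164,0,0,1],[49,-164,0,0,1]])

```text
t: 2.4
eef_pos: [499.4, 60.5, 399.7]
tcp_rot: [-3.141, 0.002, 0.234]
ft_force: [0.5, -0.5, 0.1]
opening: 0.999
grip_force: 0.0
```

```bash
python3 - <<'E'
from h import *
f,K,T=save("wrist","w2"); print(T.round(2).tolist()); move(500,60,400)
cv2.imwrite("pics/w2x.png",cv2.resize(f[:,:,::-1],(800,600),interpolation=cv2.INTER_CUBIC))
E
```

```text
[[0.23, -0.94, -0.26, 571.66], [-0.97, -0.22, -0.06, 77.37], [-0.0, 0.26, -0.96, 568.51], [0.0, 0.0, 0.0, 1.0]]
tool shift [ 0.7 -0.5 -0.2] roll 0 j6 1.32 tooly dir -76.6 pos [499.5  59.3 399.8] open 1.002
```

View pics/w2x.png

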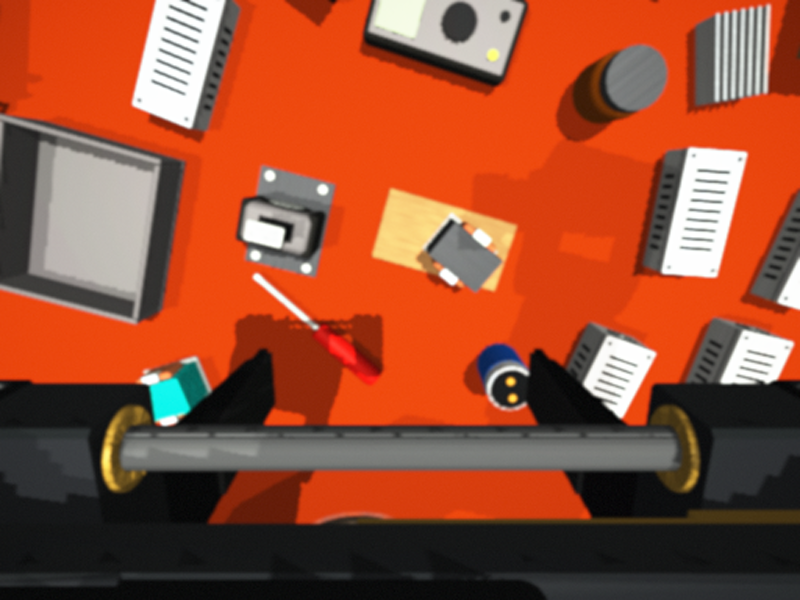

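The second wrist view shows the pad at (389,188), (518,223), (495,292) and (372,256), with the transformer top around (463,253). The tab top is around (265,233), the foot-plate bolts are at (270,176), (322,189), (255,255) and (306,268), and the crate is at the left.

```bash
python3 - <<'E'
from h import *
pad=[(518,223),(495,292),(372,256),(389,188)]
fitrect("w2",pad,150,80,[6]);fitrect("w2",pad,150,80,[6],False)
print("trafo");tr=[(503,257),(476,292),(424,250),(452,215)]
fitrect("w2",tr,66,44,[64]);fitrect("w2",tr,66,44,[64],False)
print("bolts");b=[(270,176),(322,189),(306,268),(255,255)]
fitrect("w2",b,0,0,[4],False)
print("tab");t=[(287,223),(280,249),(243,241),(249,217)];fitrect("w2",t,0,0,[110],False)
print("crate side");c=[(316,458),(355,382),(447,410),(410,506)];fitrect("side0",c,160,180,[60],False)
cr=[(185,160),(137,322)]; print(px2w("w2",np.array(cr)*.64,60).round(1))
m5=[(282,349),(290,341),(342,380),(333,400)]
print("m5 scene"); m=[(481,288),(508,286),(538,318),(511,325)];fitrect("scene0",m,0,0,[46,56]);fitrect("scene0",m,0,0,[46],False)
m=[(341,375),(329,390),(265,357),(280,341)];fitrect("side0",m,0,0,[46,56])
for n,p,z in [("jar",(635,78),85),("cap",(510,385),78),("sink",(750,50),36)]: print(n,px2w("w2",np.array(p)*.64,z).round(0))
E
```

```text
w2 z 6 ctr [510.1  11.7] yaw(long) 87.5 sides [ 80.3 149.   80.  149.6]
w2 z 6 ctr [510.2  10.9] yaw(long) 87.8 sides [ 83.7 150.9  79.2 151.6]
trafo
w2 z 64 ctr [508.   -6.2] yaw(long) 64.7 sides [45.9 71.7 39.1 68.5]
w2 z 64 ctr [508.  -6.] yaw(long) 64.9 sides [45.9 71.4 45.4 69.3]
bolts
w2 z 4 ctr [488.  188.8] yaw(long) 179.0 sides [59.1 92.7 60.5 91.8]
tab
w2 z 110 ctr [489.8 187.5] yaw(long) 92.8 sides [25.5 35.  23.4 35.2]
crate side
side0 z 60 ctr [440.3 403.2] yaw(long) 177.5 sides [151.5 170.2 174.6 169.8]
[[533.5 288.4  60. ]
 [352.8 318.9  60. ]]
m5 scene
scene0 z 46 ctr [635.8 315.4] yaw(long) 171.2 sides [ 59.4 132.8  62.  139.8]
scene0 z 56 ctr [646.9 304.9] yaw(long) 171.2 sides [ 58.5 130.9  61.1 137.8]
scene0 z 46 ctr [634.2 316.1] yaw(long) 166.6 sides [ 60.8 130.8  63.1 146.7]
side0 z 46 ctr [631.5 315.6] yaw(long) 168.5 sides [ 36.6 144.3  50.3 145.1]
side0 z 56 ctr [627.4 320.6] yaw(long) 168.5 sides [ 36.2 142.7  49.7 143.4]
jar [[ 702. -111.   85.]]
cap [[383. -91.  78.]]
sink [[ 766. -231.   36.]]
```

arm_command(targets=[[-7,65,210,38.6,1],[-7,65,210,38.6,1],[-7,65,210,38.6,1],[-7,65,210,38.6,1],[-7,65,210,38.6,1]])

```text
t: 2.95
eef_pos: [505.8, -8.2, 186.5]
tcp_rot: [3.139, 0.005, -0.45]
ft_force: [-0.0, 0.7, 1.0]
opening: 1.004
grip_force: 0.0
```

```bash
python3 - <<'E'
from h import *
f,K,T=save("wrist","w3"); move(508,-6,22,64.8)
print(w2px("w3",[[508,-6,64],[508,-6,6]])/.64)
cv2.imwrite("pics/w3x.png",cv2.resize(f[60:330,:,::-1],(800,422),interpolation=cv2.INTER_CUBIC))
E
```

```text
tool shift [  2.3  -3.7 163.3] roll -0.7 j6 1.88 tooly dir -115.9 pos [505.6  -8.4 185.3] open 1.001
[[394.30348049 295.879336  ]
 [395.00593858 276.22131735]]
```

View pics/w3x.png

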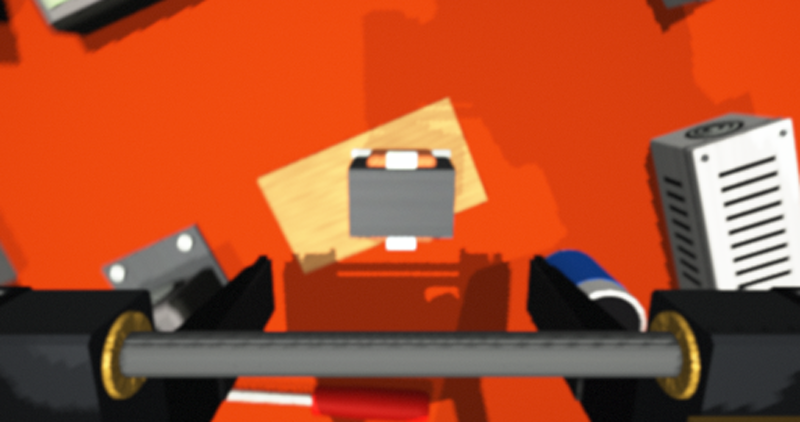

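The crop shows the iron core with the copper winding squarely between the fingers, its top centre about 5 mm right of the prediction. It is the dark one on the pad, so it is the right part.

arm_command(targets=[[2,1,50,-0.7,1],[2,1,100,-0.7,1],[2,1,140,-0.7,1],[2,1,160,-0.7,1],[2,1,160,-0.7,1]])

```text
t: 3.5
eef_pos: [508.2, -8.2, 28.8]
tcp_rot: [3.14, 0.004, -0.429]
ft_force: [-0.5, -0.6, 0.2]
opening: 1.003
grip_force: 0.0
```

arm_command(targets=[[0,0,2,0,0.6],[0,0,2,0,0.6],[0,0,2,0,0.6],[0,0,2,0,0.6],[0,0,2,0,0.6]])

```text
t: 4.0
eef_pos: [509.7, -7.2, 29.7]
tcp_rot: [3.142, -0.002, -0.428]
ft_force: [-1.0, -5.2, 7.6]
opening: 0.689
grip_force: 30.0
```

arm_command(targets=[[0,0,0,0,0.5],[0,0,0,0,0.5],[0,0,-40,0,0.5],[0,0,-90,0,0.5],[0,0,-120,0,0.5]])

```text
t: 4.5
eef_pos: [509.4, -6.7, 151.5]
tcp_rot: [-3.141, -0.002, -0.428]
ft_force: [0.3, -0.8, -7.8]
opening: 0.691
grip_force: 30.0
```

```bash
python3 - <<'E'
from h import *
s=env.state();print(s["t"],s["grip_force"],s["ft_force"]); move(452,386,None)
E
```

```text
4.5 29.998666048049927 [ 0.31824732 -0.84632057 -7.82251873]
tool shift [-2.153e+02 -3.334e+02 -2.000e-01] roll 0 j6 1.86 tooly dir -114.5 pos [509.4  -6.7 151.5] open 0.691
```

arm_command(targets=[[0,0,-40,0,0.5],[-20,-31,-60,0,0.5],[-47,-73,-60,0,0.5],[-74,-115,-60,0,0.5],[-100,-155,-60,0,0.5]])

```text
t: 5.0
eef_pos: [481.5, 177.5, 208.8]
tcp_rot: [3.141, 0.0, -0.429]
ft_force: [1.5, 0.2, -6.6]
opening: 0.691
grip_force: 30.0
```

arm_command(targets=[[-27,-42,0,0,0.5],[-54,-84,0,0,0.5],[-81,-125,0,0,0.5],[-105,-163,0,0,0.5],[-115,-178,0,0,0.5]])

```text
t: 5.5
eef_pos: [450.5, 388.8, 208.1]
tcp_rot: [3.141, 0.001, -0.426]
ft_force: [1.2, -1.8, -7.0]
opening: 0.689
grip_force: 30.0
```

```bash
python3 - <<'E'
from h import *
f,K,T=save("wrist","w4"); s=env.state();print(s["t"],s["grip_force"],s["ft_force"]); move(452,386,35)
cv2.imwrite("pics/w4x.png",cv2.resize(f[:,:,::-1],(640,480),interpolation=cv2.INTER_CUBIC))
E
```

```text
5.55 29.999125599861145 [-1.01020953  1.35913385 -6.30142967]
tool shift [  3.1   2.5 173. ] roll 0 j6 2.6 tooly dir -114.4 pos [450.4 389.5 208. ] open 0.694
```

View pics/w4x.png

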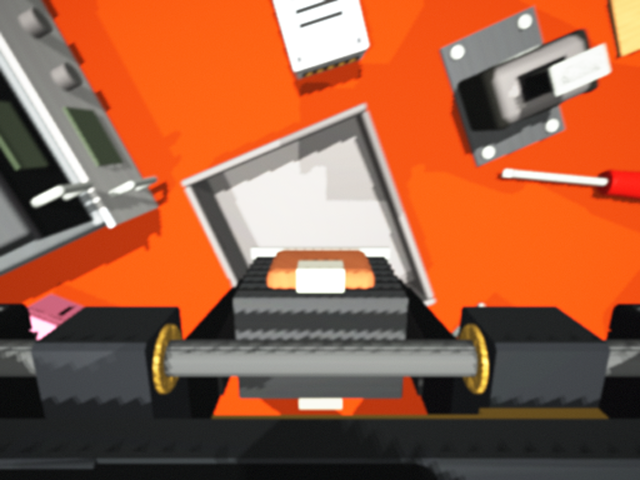

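The transformer is held over the crate. The crate's outer rim corners are at 640-scale px (184,182), (365,104) and (433,300), so I compute the crate centre from those.

```bash
python3 - <<'E'
from h import *
P=px2w("w4",np.array([(184,182),(365,104),(433,300)])*.8,60)[:,:2];print(P.round(1),np.linalg.norm(P[0]-P[1]),np.linalg.norm(P[1]-P[2])); c=(P[0]+P[2])/2; print("ctr",c)
move(*c,34); print(w2px("w4",[[452,386,6]])/.8)
E
```

```text
[[532.3 471.4]
 [527.  316.1]
 [353.4 324.1]] 155.3766644254847 173.70527898763152
ctr [442.86627958 397.70949507]
tool shift [-10.1  -4.4 174.1] roll 0 j6 2.6 tooly dir -114.4 pos [450.4 389.5 208. ] open 0.694
[[321.60159482 215.7155932 ]]
```

arm_command(targets=[[-10,-4,50,0,0.5],[-10,-4,100,0,0.5],[-10,-4,140,0,0.5],[-10,-4,165,0,0.5],[-10,-4,175,0,0.5]])

```text
t: 6.05
eef_pos: [443.5, 391.9, 30.9]
tcp_rot: [3.137, 0.002, -0.429]
ft_force: [0.3, 0.2, -7.3]
opening: 0.693
grip_force: 30.0
```

arm_command(targets=[[0,0,2,0,0.5],[0,0,2,0,0.9],[0,0,2,0,0.9],[0,0,2,0,0.9],[0,0,2,0,0.9]])

```text
t: 6.55
eef_pos: [445.2, 393.6, 32.8]
tcp_rot: [-3.14, -0.001, -0.429]
ft_force: [-0.7, 0.2, -0.4]
opening: 0.892
grip_force: 0.0
```

arm_command(targets=[[0,0,-30,0,0.9],[0,0,-80,0,0.9],[0,0,-130,0,0.9],[0,0,-180,0,0.9],[0,0,-220,0,0.9]])

```text
t: 7.05
eef_pos: [444.7, 393.4, 255.4]
tcp_rot: [-3.139, -0.002, -0.429]
ft_force: [0.0, 0.6, 1.0]
opening: 0.901
grip_force: 0.0
```

```bash
python3 - <<'E'
from h import *
f,K,T=save("wrist","w5"); s=env.state();print(s["t"],s["ft_force"]); move(570,250,None,79)
cv2.imwrite("pics/w5x.png",cv2.resize(f[:,:,::-1],(640,480),interpolation=cv2.INTER_CUBIC))
E
```

```text
7.1 [-0.30951266 -0.2566262   4.49811877]
tool shift [172.7  80.    0.2] roll -13.5 j6 2.61 tooly dir -114.5 pos [446.2 394.5 261.4] open 0.899
```

View pics/w5x.png

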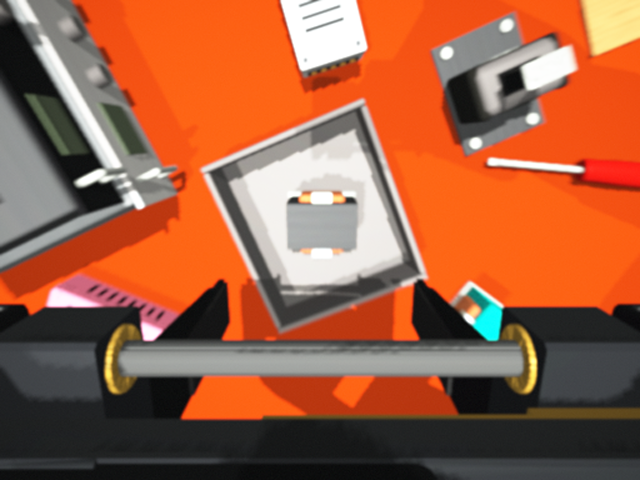

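The transformer stands upright in the crate at about (322,222). Next I take the lone module near the fan.

arm_command(targets=[[45,5,0,-7,0.95],[90,10,0,-13.5,0.95],[132,15,0,-13.5,0.95],[132,15,0,-13.5,0.95]])

```text
t: 7.5
eef_pos: [561.9, 322.0, 251.2]
tcp_rot: [3.141, -0.001, -0.197]
ft_force: [-0.1, 0.4, 0.2]
opening: 0.952
grip_force: 0.0
```

```bash
python3 - <<'E'
from h import *
f,K,T=save("wrist","w6"); s=env.state();print(s["t"]); move(632,316,13,79)
print(w2px("w6",[[632,316,50]])/.64)
cv2.imwrite("pics/w6x.png",cv2.resize(f[:,:,::-1],(800,600),interpolation=cv2.INTER_CUBIC))
E
```

```text
7.55
tool shift [ 72.   -7.  238.2] roll -0.2 j6 2.19 tooly dir -101.2 pos [560.  323.2 251.2] open 0.944
[[388.82144965 179.72665493]]
```

View pics/w6x.png

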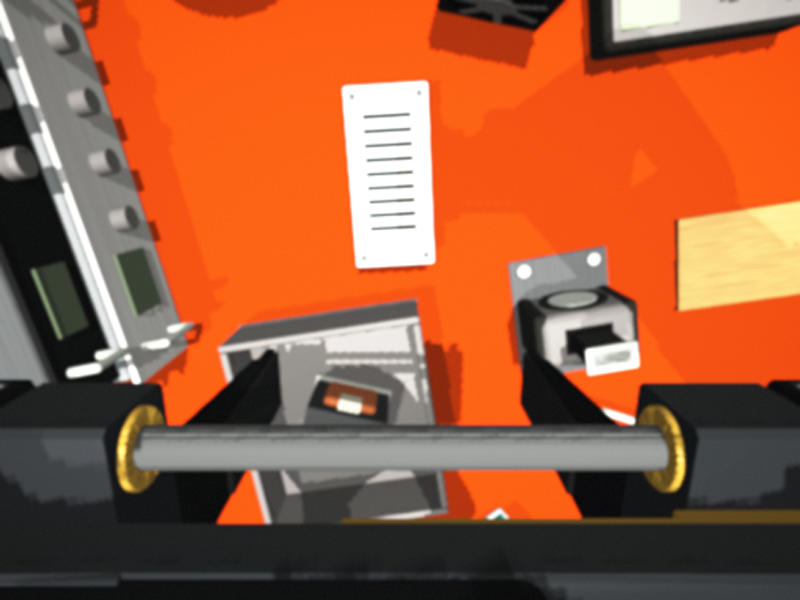

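Module 5's lid corners are at (343,85), (428,80), (436,264) and (357,269), and nothing crowds it.

```bash
python3 - <<'E'
from h import *
c=[(343,85),(428,80),(436,264),(357,269)]
fitrect("w6",c,0,0,[46,56]);fitrect("w6",c,0,0,[46,56],False)
E
```

```text
w6 z 46 ctr [632.6 315.1] yaw(long) 172.0 sides [ 60.6 129.9  59.8 130.5]
w6 z 56 ctr [632.7 314.9] yaw(long) 172.0 sides [ 59.  126.4  58.2 127. ]
w6 z 46 ctr [632.2 314.2] yaw(long) 172.0 sides [ 60.  131.4  61.4 132. ]
w6 z 56 ctr [632.3 314.1] yaw(long) 172.0 sides [ 58.4 127.9  59.7 128.4]
```

arm_command(targets=[[73,-6,40,-3.2,0.95],[73,-6,80,-3.2,0.95],[73,-6,130,-3.2,0.95],[73,-6,180,-3.2,0.95],[73,-6,215,-3.2,0.95]])

```text
t: 8.05
eef_pos: [630.3, 317.2, 34.8]
tcp_rot: [3.142, 0.0, -0.137]
ft_force: [1.3, 0.6, 0.1]
opening: 0.95
grip_force: 0.0
```

arm_command(targets=[[0,0,21,0,0.95],[0,0,21,0,0.95],[0,0,21,0,0.5],[0,0,21,0,0.5],[0,0,21,0,0.5]])

```text
t: 8.55
eef_pos: [631.9, 317.1, 17.7]
tcp_rot: [-3.14, -0.003, -0.137]
ft_force: [0.1, 0.4, 1.3]
opening: 0.752
grip_force: 0.0
```

arm_command(targets=[[0,0,0,0,0.5],[0,0,-30,0,0.5],[0,0,-80,0,0.5],[0,0,-130,0,0.5],[0,0,-180,0,0.5]])

```text
t: 9.05
eef_pos: [630.6, 316.4, 197.2]
tcp_rot: [3.141, 0.001, -0.137]
ft_force: [0.5, 1.4, -6.3]
opening: 0.63
grip_force: 30.0
```

arm_command(targets=[[-8,32,0,-8.4,0.5],[-16,64,0,-16.8,0.5],[-24,96,0,-25.2,0.5],[-32,128,0,-33.6,0.5],[-40,159,0,-42,0.5]])

```text
t: 9.55
eef_pos: [568.8, 163.3, 195.5]
tcp_rot: [-3.141, 0.001, 0.602]
ft_force: [0.3, -0.6, -5.7]
opening: 0.628
grip_force: 30.0
```

arm_command(targets=[[-27,18,0,-8.4,0.5],[-54,37,0,-16.8,0.5],[-81,55,0,-25.2,0.5],[-108,74,0,-33.6,0.5],[-136,92,0,-42,0.5]])

```text
t: 10.05
eef_pos: [508.0, 11.1, 195.7]
tcp_rot: [-3.141, 0.0, 1.335]
ft_force: [-0.2, -1.5, -5.1]
opening: 0.628
grip_force: 30.0
```

```bash
python3 - <<'E'
from h import *
s=env.state();print(s["t"],s["grip_force"],s["ft_force"]); move(510,11.5,21,-2.5)
E
```

```text
10.05 29.994686543941498 [-0.19136625 -1.52883798 -5.07273572]
tool shift [  0.9   1.8 174.7] roll -11.0 j6 0.13 tooly dir -13.5 pos [508.   11.1 195.7] open 0.628
```

arm_command(targets=[[1,2,0,-7,0.5],[1,2,40,-11,0.5],[1,2,85,-11,0.5],[1,2,120,-11,0.5],[1,2,138,-11,0.5]])

```text
t: 10.55
eef_pos: [509.8, 12.7, 55.1]
tcp_rot: [-3.138, -0.0, 1.521]
ft_force: [-0.5, -1.1, -5.2]
opening: 0.629
grip_force: 30.0
```

arm_command(targets=[[0,0,0,0,0.5],[0,0,3,0,0.5],[0,0,3,0,0.5]])

```text
t: 10.85
eef_pos: [511.6, 12.6, 55.6]
tcp_rot: [3.14, 0.0, 1.521]
ft_force: [-0.1, 0.6, -5.4]
opening: 0.63
grip_force: 30.0
```

arm_command(targets=[[0,0,3,0,0.5],[0,0,3,0,0.5]])

```text
t: 11.05
eef_pos: [511.4, 12.6, 52.1]
tcp_rot: [3.141, 0.0, 1.521]
ft_force: [0.3, -0.4, -5.3]
opening: 0.629
grip_force: 30.0
```

arm_command(targets=[[0,0,3,0,0.5],[0,0,3,0,0.5]])

```text
t: 11.25
eef_pos: [511.1, 12.6, 48.5]
tcp_rot: [-3.142, 0.0, 1.521]
ft_force: [-0.6, 0.4, -5.8]
opening: 0.627
grip_force: 30.0
```

```bash
python3 - <<'E'
from h import *
s=env.state();print(s["t"],s["grip_force"],s["ft_force"]); move(510,11.5,21,-2.5)
f,K,T=save("side","d1"); p=w2px("d1",[[510,11.5,40]])[0].astype(int); print(p)
cv2.imwrite("pics/d1x.png",cv2.resize(f[p[1]-60:p[1]+60,p[0]-70:p[0]+70,::-1],(700,600),interpolation=cv2.INTER_CUBIC))
E
```

```text
11.25 29.996715188026428 [-0.59101608  0.44742906 -5.83793699]
tool shift [-1.2 -1.1 27.5] roll -0.4 j6 -0.05 tooly dir -2.9 pos [511.1  12.6  48.5] open 0.627
[267 171]
```

View pics/d1x.png

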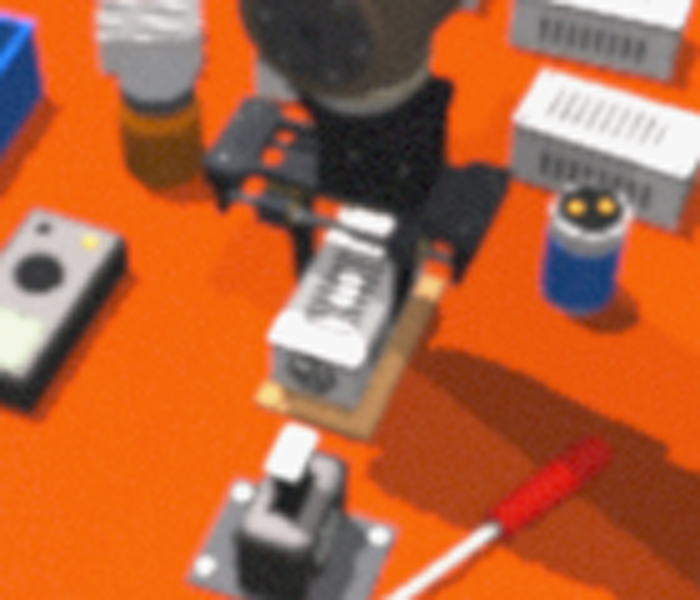

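The crop shows the module level over the pad and a little above it. I lower it in small steps.

arm_command(targets=[[-1,-1,3,0,0.5],[-1,-1,5,0,0.5],[-1,-1,5,0,0.5]])

```text
t: 11.6
eef_pos: [509.9, 11.7, 43.3]
tcp_rot: [-3.141, 0.0, 1.521]
ft_force: [-0.9, -0.7, -6.3]
opening: 0.63
grip_force: 30.0
```

arm_command(targets=[[0,0,3,0,0.5],[0,0,3,0,0.5]])

```text
t: 11.8
eef_pos: [510.0, 11.7, 40.3]
tcp_rot: [-3.141, 0.0, 1.521]
ft_force: [-0.3, 0.0, -4.7]
opening: 0.629
grip_force: 30.0
```

arm_command(targets=[[0,0,3,0,0.5],[0,0,3,0,0.5]])

```text
t: 12.0
eef_pos: [510.0, 11.7, 37.3]
tcp_rot: [-3.141, 0.0, 1.521]
ft_force: [-0.6, -0.5, -5.9]
opening: 0.631
grip_force: 30.0
```

arm_command(targets=[[0,0,2,0,0.5],[0,0,2,0,0.5]])

```text
t: 12.2
eef_pos: [510.1, 11.7, 35.4]
tcp_rot: [-3.141, 0.0, 1.521]
ft_force: [0.7, 0.4, -5.2]
opening: 0.627
grip_force: 30.0
```

arm_command(targets=[[0,0,2,0,0.5],[0,0,2,0,0.5]])

```text
t: 12.4
eef_pos: [510.1, 11.7, 33.4]
tcp_rot: [-3.141, 0.0, 1.521]
ft_force: [0.0, 0.2, -5.6]
opening: 0.627
grip_force: 30.0
```

arm_command(targets=[[0,0,2,0,0.5],[0,0,2,0,0.5]])

```text
t: 12.6
eef_pos: [510.2, 11.7, 32.1]
tcp_rot: [3.141, 0.0, 1.521]
ft_force: [-1.2, 0.8, 2.2]
opening: 0.628
grip_force: 30.0
```

arm_command(targets=[[0,0,2,0,0.5],[0,0,2,0,0.5]])

```text
t: 12.8
eef_pos: [510.3, 11.7, 31.5]
tcp_rot: [3.14, 0.0, 1.521]
ft_force: [-6.6, 0.1, 26.5]
opening: 0.627
grip_force: 30.0
```

arm_command(targets=[[0,0,-1.5,0,0.5],[0,0,-1.5,0,0.85],[0,0,-1.5,0,0.85],[0,0,-1.5,0,0.85],[0,0,-1.5,0,0.85]])

```text
t: 13.3
eef_pos: [510.2, 11.7, 31.0]
tcp_rot: [3.142, 0.0, 1.521]
ft_force: [0.8, 0.1, 0.8]
opening: 0.843
grip_force: 0.0
```

arm_command(targets=[[0,0,-10,0,0.85],[0,0,-50,0,0.85],[0,0,-100,0,0.85],[0,0,-140,0,0.85],[0,0,-170,0,0.85]])

```text
t: 13.8
eef_pos: [510.3, 11.7, 204.6]
tcp_rot: [3.139, 0.0, 1.521]
ft_force: [0.5, 0.4, 0.3]
opening: 0.849
grip_force: 0.0
```

arm_command(targets=[[-25,10,0,7.8,0.85],[-50,21,0,15.6,0.85],[-75,32,0,23.4,0.85],[-100,43,0,31.2,0.85],[-125,53,0,39,0.85]])

```text
t: 14.3
eef_pos: [557.0, -116.8, 201.9]
tcp_rot: [3.141, -0.0, 0.835]
ft_force: [0.8, 0.1, 0.3]
opening: 0.85
grip_force: 0.0
```

arm_command(targets=[[-13,24,0,7.8,0.85],[-26,48,0,15.6,0.85],[-39,72,0,23.4,0.85],[-52,96,0,31.2,0.85],[-63,120,0,39,0.85]])

```text
t: 14.8
eef_pos: [604.2, -243.9, 201.9]
tcp_rot: [3.141, -0.0, 0.154]
ft_force: [-0.5, -0.0, -0.1]
opening: 0.848
grip_force: 0.0
```

```bash
python3 - <<'E'
from h import *
s=env.state();print(s["t"],s["ft_force"]); save("wrist","w7"); move(604,-242.5,16,99)
for z in (0,46): pass
# predicted lid corners of A
c,s_=np.cos(np.radians(9)),np.sin(np.radians(9))
print((w2px("w7",[[604+c*a-s_*b,-242.5+s_*a+c*b,46] for a,b in [(65,30),(65,-30),(-65,-30),(-65,30)]])/.64).round())
E
```

```text
14.8 [-0.49389971 -0.00209148 -0.10493824]
tool shift [ -0.9  -5.1 185.6] roll -0.8 j6 0.94 tooly dir -81.8 pos [ 605.4 -247.1  201.7] open 0.848
[[350. 188.]
 [443. 188.]
 [440. 375.]
 [356. 375.]]
```

arm_command(targets=[[-1,-4,50,-0.8,0.85],[-1,-4,100,-0.8,0.85],[-1,-4,145,-0.8,0.85],[-1,-4,175,-0.8,0.85],[-1,-4,185,-0.8,0.85]])

```text
t: 15.35
eef_pos: [601.2, -238.2, 13.5]
tcp_rot: [-3.139, 0.004, 0.174]
ft_force: [-0.4, -0.1, 0.1]
opening: 0.852
grip_force: 0.0
```

arm_command(targets=[[0,0,0,0,0.85],[0,0,0,0,0.5],[0,0,0,0,0.5],[0,0,0,0,0.5],[0,0,0,0,0.5]])

```text
t: 15.85
eef_pos: [603.5, -239.8, 17.9]
tcp_rot: [3.139, -0.003, 0.173]
ft_force: [-0.8, -1.1, 8.3]
opening: 0.631
grip_force: 30.0
```

arm_command(targets=[[0,0,0,0,0.5],[0,0,0,0,0.5],[0,0,0,0,0.5]])

```text
t: 16.15
eef_pos: [603.5, -239.8, 18.0]
tcp_rot: [3.139, -0.003, 0.173]
ft_force: [-0.0, -0.9, 7.4]
opening: 0.632
grip_force: 30.0
```

arm_command(targets=[[0,0,-20,0,0.5],[0,0,-65,0,0.5],[0,0,-115,0,0.5],[0,0,-160,0,0.5],[0,0,-190,0,0.5]])

```text
t: 16.65
eef_pos: [602.7, -239.0, 209.9]
tcp_rot: [3.14, -0.003, 0.174]
ft_force: [0.4, -0.3, -3.6]
opening: 0.629
grip_force: 30.0
```

arm_command(targets=[[-5,-26,0,-7.8,0.5],[-10,-53,0,-15.6,0.5],[-16,-79,0,-23.4,0.5],[-21,-106,0,-31.2,0.5],[-27,-133,0,-39,0.5]])

```text
t: 17.15
eef_pos: [552.1, -111.5, 206.2]
tcp_rot: [-3.141, 0.0, 0.86]
ft_force: [0.5, 0.5, -4.1]
opening: 0.631
grip_force: 30.0
```

arm_command(targets=[[13,-24,0,-7.8,0.5],[25,-48,0,-15.6,0.5],[38,-72,0,-23.4,0.5],[50,-96,0,-31.2,0.5],[63,-120,0,-39,0.5]])

```text
t: 17.65
eef_pos: [502.9, 14.7, 206.3]
tcp_rot: [-3.141, -0.0, 1.54]
ft_force: [0.7, -0.2, -3.8]
opening: 0.63
grip_force: 30.0
```

```bash
python3 - <<'E'
from h import *
s=env.state();print(s["t"],s["grip_force"],s["ft_force"]); move(510,11.5,21,-2.5)
E
```

```text
17.65 29.96296763420105 [ 0.6739498  -0.17891123 -3.79360878]
tool shift [ -3.    7.3 185.3] roll 0.8 j6 -0.07 tooly dir -1.7 pos [502.9  14.7 206.3] open 0.63
```

arm_command(targets=[[-3,7,40,0.8,0.5],[-3,7,85,0.8,0.5],[-3,7,115,0.8,0.5],[-3,7,130,0.8,0.5],[-3,7,130,0.8,0.5]])

```text
t: 18.15
eef_pos: [509.6, 10.6, 74.5]
tcp_rot: [-3.138, -0.0, 1.521]
ft_force: [0.4, -0.9, -3.3]
opening: 0.628
grip_force: 30.0
```

arm_command(targets=[[0,0,2,0,0.5],[0,0,2,0,0.5]])

```text
t: 18.35
eef_pos: [511.2, 10.4, 75.0]
tcp_rot: [3.14, 0.0, 1.521]
ft_force: [0.4, -0.3, -3.5]
opening: 0.634
grip_force: 30.0
```

arm_command(targets=[[0,0,2,0,0.5],[0,0,2,0,0.5]])

```text
t: 18.55
eef_pos: [511.0, 10.4, 72.7]
tcp_rot: [3.141, 0.0, 1.521]
ft_force: [-0.3, -0.7, -3.2]
opening: 0.626
grip_force: 30.0
```

arm_command(targets=[[1,-1,2,0,0.5],[1,-1,2,0,0.5]])

```text
t: 18.75
eef_pos: [509.7, 11.6, 70.1]
tcp_rot: [3.141, 0.0, 1.521]
ft_force: [0.1, -0.3, -3.0]
opening: 0.63
grip_force: 30.0
```

arm_command(targets=[[0,0,1,0,0.5],[0,0,1,0,0.5]])

```text
t: 18.95
eef_pos: [509.8, 11.5, 69.9]
tcp_rot: [3.141, 0.0, 1.521]
ft_force: [-4.2, 0.0, 8.1]
opening: 0.632
grip_force: 30.0
```

arm_command(targets=[[0,0,1,0,0.5],[0,0,1,0,0.5]])

```text
t: 19.15
eef_pos: [509.7, 11.5, 69.8]
tcp_rot: [3.141, 0.0, 1.521]
ft_force: [-7.5, -0.4, 22.7]
opening: 0.628
grip_force: 30.0
```

arm_command(targets=[[0,0,-1.5,0,0.5],[0,0,-1.5,0,0.85],[0,0,-1.5,0,0.85],[0,0,-1.5,0,0.85],[0,0,-1.5,0,0.85]])

```text
t: 19.65
eef_pos: [509.9, 11.5, 69.5]
tcp_rot: [-3.142, 0.0, 1.521]
ft_force: [-0.5, -0.5, -0.4]
opening: 0.842
grip_force: 0.0
```

arm_command(targets=[[0,0,-10,0,0.85],[0,0,-50,0,0.85],[0,0,-100,0,0.85],[0,0,-140,0,0.85],[0,0,-150,0,0.85]])

```text
t: 20.15
eef_pos: [511.0, 11.4, 224.4]
tcp_rot: [3.135, 0.0, 1.521]
ft_force: [-0.1, 0.0, -0.6]
opening: 0.853
grip_force: 0.0
```

arm_command(targets=[[-33,9,0,7.5,0.85],[-67,18,0,15,0.85],[-100,27,0,22.5,0.85],[-133,36,0,30,0.85]])

```text
t: 20.55
eef_pos: [539.0, -124.4, 219.5]
tcp_rot: [-3.141, 0.0, 0.992]
ft_force: [0.2, 0.7, -1.0]
opening: 0.851
grip_force: 0.0
```

arm_command(targets=[[-25,25,0,7.5,0.85],[-49,49,0,15,0.85],[-73,73,0,22.5,0.85],[-98,98,0,30,0.85]])

```text
t: 20.95
eef_pos: [568.1, -259.9, 219.4]
tcp_rot: [-3.141, 0.0, 0.468]
ft_force: [0.6, -0.0, 0.4]
opening: 0.852
grip_force: 0.0
```

arm_command(targets=[[-9,33,0,7.5,0.85],[-18,67,0,15,0.85],[-27,100,0,22.5,0.85],[-36,133,0,29,0.85],[-36,133,0,29,0.85]])

```text
t: 21.45
eef_pos: [596.5, -396.9, 218.3]
tcp_rot: [3.142, 0.001, -0.039]
ft_force: [0.2, 0.5, 0.0]
opening: 0.855
grip_force: 0.0
```

```bash
python3 - <<'E'
from h import *
s=env.state();print(s["t"],s["ft_force"]); f,K,T=save("wrist","w8"); move(597.5,-392.5,17,88)
c,s_=np.cos(np.radians(178)),np.sin(np.radians(178))
print((w2px("w8",[[597.5+c*a-s_*b,-392.5+s_*a+c*b,46] for a,b in [(65,30),(65,-30),(-65,-30),(-65,30)]])/.64).round())
cv2.imwrite("pics/w8x.png",cv2.resize(f[:,:,::-1],(640,480)))
E
```

```text
21.45 [0.18399322 0.46516337 0.02528165]
tool shift [  1.3  -2.3 201.4] roll 0.0 j6 0.93 tooly dir -92.0 pos [ 596.4 -394.9  218.4] open 0.85
[[434. 365.]
 [354. 365.]
 [348. 186.]
 [437. 186.]]
```

View pics/w8x.png

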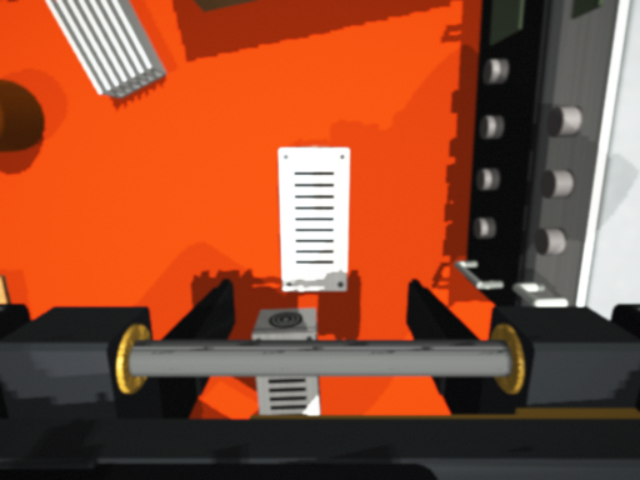

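The lid corners at 640-scale px (278,148), (350,148), (347,290) and (282,291) match the prediction within a pixel. The instrument at the right is clear of the gripper.

arm_command(targets=[[1,-2,50,0,0.85],[1,-2,100,0,0.85],[1,-2,150,0,0.85],[1,-2,185,0,0.85],[1,-2,200,0,0.85]])

```text
t: 22.0
eef_pos: [596.6, -389.4, 16.1]
tcp_rot: [-3.138, 0.004, -0.031]
ft_force: [1.1, -0.1, 0.2]
opening: 0.851
grip_force: 0.0
```

arm_command(targets=[[0,0,0,0,0.85],[0,0,0,0,0.5],[0,0,0,0,0.5],[0,0,0,0,0.5],[0,0,0,0,0.5]])

```text
t: 22.5
eef_pos: [598.6, -392.0, 21.5]
tcp_rot: [3.14, -0.002, -0.033]
ft_force: [-0.5, 1.7, 7.3]
opening: 0.627
grip_force: 30.0
```

arm_command(targets=[[0,0,0,0,0.5],[0,0,0,0,0.5],[0,0,0,0,0.5]])

```text
t: 22.8
eef_pos: [598.6, -391.9, 21.5]
tcp_rot: [3.14, -0.002, -0.033]
ft_force: [-1.5, 1.7, 7.3]
opening: 0.633
grip_force: 30.0
```

arm_command(targets=[[0,0,-20,0,0.5],[0,0,-65,0,0.5],[0,0,-115,0,0.5],[0,0,-160,0,0.5],[0,0,-205,0,0.5]])

```text
t: 23.3
eef_pos: [597.5, -391.1, 226.8]
tcp_rot: [-3.142, 0.0, -0.033]
ft_force: [0.2, -0.3, -4.6]
opening: 0.628
grip_force: 30.0
```

arm_command(targets=[[-8,-33,0,-7.5,0.5],[-16,-67,0,-15,0.5],[-25,-100,0,-22.5,0.5],[-34,-134,0,-29,0.5]])

```text
t: 23.7
eef_pos: [567.5, -255.1, 224.7]
tcp_rot: [-3.141, 0.0, 0.479]
ft_force: [0.4, 1.2, -3.9]
opening: 0.629
grip_force: 30.0
```

arm_command(targets=[[9,-33,0,-7.5,0.5],[18,-67,0,-15,0.5],[27,-100,0,-22.5,0.5],[35,-133,0,-30,0.5]])

```text
t: 24.1
eef_pos: [538.1, -120.7, 224.8]
tcp_rot: [-3.142, 0.0, 1.003]
ft_force: [-0.0, -0.3, -3.8]
opening: 0.632
grip_force: 30.0
```

arm_command(targets=[[24,-25,0,-7.5,0.5],[49,-49,0,-15,0.5],[73,-73,0,-22.5,0.5],[97,-98,0,-30,0.5],[97,-98,0,-30,0.5]])

```text
t: 24.6
eef_pos: [507.7, 15.6, 224.9]
tcp_rot: [-3.141, -0.001, 1.528]
ft_force: [-0.2, 0.8, -3.8]
opening: 0.628
grip_force: 30.0
```

```bash
python3 - <<'E'
from h import *
s=env.state();print(s["t"],s["grip_force"],s["ft_force"]); move(510,11.5,119,-2.7)
E
```

```text
24.6 29.966484904289246 [-0.24215273  0.75342266 -3.81515971]
tool shift [ -4.    2.5 105.9] roll 0.2 j6 -0.06 tooly dir -2.5 pos [507.7  15.6 224.9] open 0.628
```

arm_command(targets=[[-4,2.5,30,0,0.5],[-4,2.5,65,0,0.5],[-4,2.5,90,0,0.5],[-4,2.5,100,0,0.5],[-4,2.5,100,0,0.5]])

```text
t: 25.1
eef_pos: [511.1, 8.1, 123.9]
tcp_rot: [-3.14, 0.0, 1.52]
ft_force: [1.6, -1.3, -3.0]
opening: 0.634
grip_force: 30.0
```

arm_command(targets=[[0,0,1,0,0.5],[0,0,1,0,0.5]])

```text
t: 25.3
eef_pos: [512.1, 8.2, 124.7]
tcp_rot: [3.14, 0.0, 1.521]
ft_force: [-0.3, -0.5, -2.6]
opening: 0.63
grip_force: 30.0
```

```bash
python3 - <<'E'
from h import *
s=env.state();print(s["t"],s["grip_force"],s["ft_force"]); move(510,11.5,119.5,-2.7)
E
```

```text
25.3 29.967088401317596 [-0.3427707  -0.4933911  -2.56382844]
tool shift [ 3.1 -2.2  5.2] roll -0.2 j6 -0.06 tooly dir -2.9 pos [512.1   8.2 124.7] open 0.63
```

arm_command(targets=[[3,-2,3,0,0.5],[3,-2,4,0,0.5],[3,-2,4,0,0.5]])

```text
t: 25.6
eef_pos: [509.5, 11.7, 119.7]
tcp_rot: [3.141, 0.0, 1.521]
ft_force: [0.7, 0.0, -3.6]
opening: 0.628
grip_force: 30.0
```

arm_command(targets=[[0,0,1.5,0,0.5],[0,0,1.5,0,0.5]])

```text
t: 25.8
eef_pos: [509.7, 11.6, 119.4]
tcp_rot: [3.14, 0.0, 1.521]
ft_force: [-5.3, -0.5, 13.8]
opening: 0.633
grip_force: 30.0
```

arm_command(targets=[[0,0,1,0,0.5],[0,0,1,0,0.5]])

```text
t: 26.0
eef_pos: [509.8, 11.6, 119.4]
tcp_rot: [3.14, 0.0, 1.521]
ft_force: [-9.4, 1.0, 27.6]
opening: 0.629
grip_force: 30.0
```

arm_command(targets=[[0,0,-1.5,0,0.5],[0,0,-1.5,0,0.85],[0,0,-1.5,0,0.85],[0,0,-1.5,0,0.85],[0,0,-1.5,0,0.85]])

```text
t: 26.5
eef_pos: [509.7, 11.5, 118.5]
tcp_rot: [-3.141, 0.0, 1.521]
ft_force: [-0.3, -0.2, -0.5]
opening: 0.843
grip_force: 0.0
```

arm_command(targets=[[0,0,-10,0,0.85],[0,0,-50,0,0.85],[0,0,-85,0,0.85],[0,0,-100,0,0.85],[0,0,-100,0,0.85]])

```text
t: 27.0
eef_pos: [510.4, 11.5, 221.2]
tcp_rot: [3.137, 0.0, 1.521]
ft_force: [-0.2, -0.0, -0.4]
opening: 0.853
grip_force: 0.0
```

arm_command(targets=[[-31,-5,0,7.3,0.85],[-62,-10,0,14.5,0.85],[-93,-15,0,22,0.85],[-124,-20,0,29,0.85]])

```text
t: 27.4
eef_pos: [482.7, -112.3, 217.7]
tcp_rot: [-3.14, 0.0, 1.01]
ft_force: [-0.1, 0.6, 0.5]
opening: 0.85
grip_force: 0.0
```

arm_command(targets=[[-30,11,0,7.3,0.85],[-60,22,0,14.5,0.85],[-90,33,0,22,0.85],[-118,43,0,29,0.85]])

```text
t: 27.8
eef_pos: [456.9, -235.4, 217.7]
tcp_rot: [-3.14, 0.001, 0.503]
ft_force: [0.4, 0.1, -1.0]
opening: 0.851
grip_force: 0.0
```

arm_command(targets=[[-21,24,0,7.3,0.85],[-42,48,0,14.5,0.85],[-63,72,0,22,0.85],[-83,95,0,29,0.85],[-83,95,0,29,0.85]])

```text
t: 28.3
eef_pos: [430.4, -360.2, 217.3]
tcp_rot: [-3.141, 0.001, -0.004]
ft_force: [-0.5, 0.6, -0.2]
opening: 0.851
grip_force: 0.0
```

```bash
python3 - <<'E'
from h import *
f,K,T=save("wrist","w9"); s=env.state();print(s["t"],s["ft_force"]); move(432,-358.5,22,90)
for z,x,y in((46,430.3,-360.5),(56,432,-358.5)): 
  p=(w2px("w9",[[x+a,y+b,z] for a,b in [(65,30),(65,-30),(-65,-30),(-65,30)]])/.64).round(); print(p.tolist())
fitrect("w9",p[[0,1,2,3]],0,0,[46,56])
cv2.imwrite("pics/w9x.png",cv2.resize(f[:,:,::-1],(800,600),interpolation=cv2.INTER_CUBIC))
E
```

```text
28.35 [-0.14205176  0.64470894  0.24220966]
tool shift [  1.6   0.2 195.4] roll 0.0 j6 0.76 tooly dir -90.0 pos [ 430.7 -358.5  217.4] open 0.852
[[355.0, 187.0], [444.0, 187.0], [440.0, 367.0], [360.0, 367.0]]
[[351.0, 185.0], [442.0, 185.0], [439.0, 370.0], [356.0, 370.0]]
w9 z 46 ctr [ 430.3 -358.5] yaw(long) 0.1 sides [ 61.8 132.6  60.9 132.8]
w9 z 56 ctr [ 432.5 -358.5] yaw(long) 0.1 sides [ 60.  128.7  59.1 128.9]
```

View pics/w9x.png

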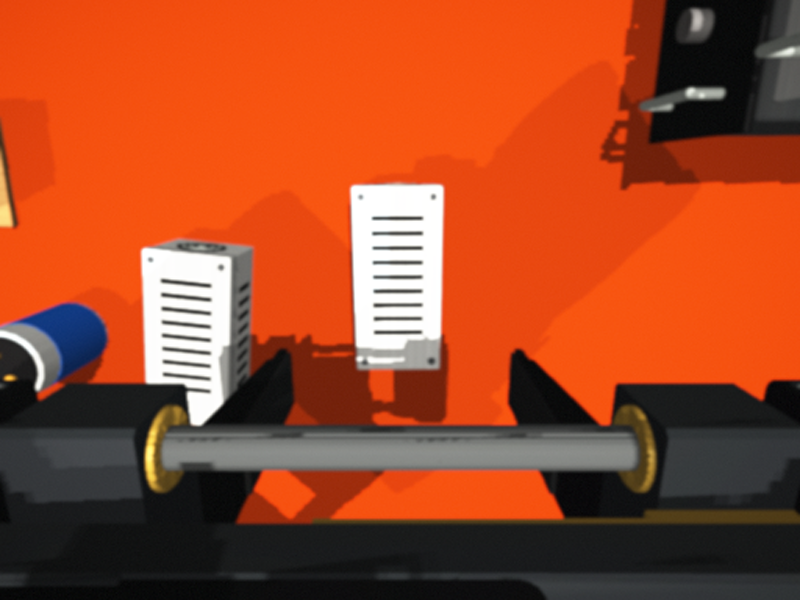

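Module D's lid corners are at (351,185), (443,185), (440,370) and (356,370). It is a tall one, centred at (432,-358.5), with yaw 0. I grasp it.

arm_command(targets=[[1.5,0,50,0,0.85],[1.5,0,100,0,0.85],[1.5,0,145,0,0.85],[1.5,0,180,0,0.85],[1.5,0,194,0,0.85]])

```text
t: 28.85
eef_pos: [431.9, -355.4, 21.4]
tcp_rot: [-3.138, 0.004, 0.005]
ft_force: [0.7, -0.2, 1.1]
opening: 0.851
grip_force: 0.0
```

arm_command(targets=[[0,0,0,0,0.85],[0,0,0,0,0.5],[0,0,0,0,0.5],[0,0,0,0,0.5],[0,0,0,0,0.5]])

```text
t: 29.35
eef_pos: [433.4, -358.2, 26.1]
tcp_rot: [3.14, -0.002, 0.002]
ft_force: [-1.3, 0.2, 8.9]
opening: 0.631
grip_force: 30.0
```

arm_command(targets=[[0,0,0,0,0.5],[0,0,0,0,0.5],[0,0,0,0,0.5]])

```text
t: 29.65
eef_pos: [433.4, -358.2, 26.1]
tcp_rot: [3.14, -0.002, 0.002]
ft_force: [-0.2, 1.3, 8.5]
opening: 0.629
grip_force: 30.0
```

arm_command(targets=[[0,0,-20,0,0.5],[0,0,-65,0,0.5],[0,0,-115,0,0.5],[0,0,-160,0,0.5],[0,0,-205,0,0.5]])

```text
t: 30.15
eef_pos: [432.4, -357.1, 231.7]
tcp_rot: [-3.141, 0.0, 0.002]
ft_force: [1.7, -0.7, -6.0]
opening: 0.632
grip_force: 30.0
```

arm_command(targets=[[6,-31,0,-7.3,0.5],[13,-62,0,-14.5,0.5],[20,-93,0,-22,0.5],[26,-123,0,-29,0.5]])

```text
t: 30.55
eef_pos: [458.2, -233.0, 229.7]
tcp_rot: [-3.141, 0.0, 0.514]
ft_force: [0.0, 0.6, -6.5]
opening: 0.629
grip_force: 30.0
```

arm_command(targets=[[21,-24,0,-7.3,0.5],[42,-48,0,-14.5,0.5],[63,-72,0,-22,0.5],[82,-95,0,-29,0.5]])

```text
t: 30.95
eef_pos: [483.6, -110.1, 229.7]
tcp_rot: [-3.141, 0.0, 1.02]
ft_force: [-0.1, -0.9, -5.2]
opening: 0.633
grip_force: 30.0
```

arm_command(targets=[[30,-11,0,-7.3,0.5],[60,-22,0,-14.5,0.5],[90,-33,0,-22,0.5],[118,-43,0,-29,0.5],[118,-43,0,-29,0.5]])

```text
t: 31.45
eef_pos: [509.5, 14.0, 229.6]
tcp_rot: [-3.141, -0.001, 1.528]
ft_force: [-0.3, -1.3, -5.9]
opening: 0.629
grip_force: 30.0
```

arm_command(targets=[[0,0,0,0,0.5],[0,0,0,0,0.5]])

```text
t: 31.65
eef_pos: [509.4, 10.7, 229.6]
tcp_rot: [-3.141, 0.0, 1.519]
ft_force: [-1.3, 0.0, -5.9]
opening: 0.626
grip_force: 30.0
```

```bash
python3 - <<'E'
from h import *
s=env.state();print(s["t"],s["grip_force"],s["ft_force"]); move(510,11.5,119,-2.7)
E
```

```text
31.65 29.991287291049957 [-1.25535308  0.02135433 -5.86509484]
tool shift [  0.8   0.7 110.6] roll -0.2 j6 -0.06 tooly dir -2.9 pos [509.4  10.7 229.6] open 0.626
```

arm_command(targets=[[2,0.5,20,0,0.5],[2,0.5,40,0,0.5],[2,0.5,52,0,0.5],[2,0.5,56,0,0.5],[2,0.5,56,0,0.5]])

```text
t: 32.15
eef_pos: [510.3, 12.8, 173.5]
tcp_rot: [-3.141, 0.0, 1.52]
ft_force: [0.2, -0.4, -4.7]
opening: 0.628
grip_force: 30.0
```

arm_command(targets=[[0,0,1.5,0,0.5],[0,0,1.5,0,0.5]])

```text
t: 32.35
eef_pos: [510.6, 13.1, 172.6]
tcp_rot: [3.141, 0.0, 1.521]
ft_force: [0.5, 0.7, -5.3]
opening: 0.634
grip_force: 30.0
```

```bash
python3 - <<'E'
from h import *
s=env.state();print(s["t"],s["grip_force"],s["ft_force"]); move(510,12.5,170,-2.7)
E
```

```text
32.35 29.99126672744751 [ 0.5258114   0.73175096 -5.33571805]
tool shift [-0.7 -0.6  2.6] roll -0.2 j6 -0.05 tooly dir -2.9 pos [510.6  13.1 172.6] open 0.634
```

arm_command(targets=[[-0.5,-0.5,2,0,0.5],[-0.5,-0.5,2,0,0.5]])

```text
t: 32.55
eef_pos: [509.8, 12.7, 170.2]
tcp_rot: [3.141, 0.0, 1.521]
ft_force: [-0.2, -0.2, -6.0]
opening: 0.628
grip_force: 30.0
```

arm_command(targets=[[0,0,1,0,0.5],[0,0,1,0,0.5]])

```text
t: 32.75
eef_pos: [510.0, 12.7, 170.1]
tcp_rot: [3.141, 0.0, 1.521]
ft_force: [-3.3, -0.6, 5.7]
opening: 0.627
grip_force: 30.0
```

arm_command(targets=[[0,0,1,0,0.5],[0,0,1,0,0.5]])

```text
t: 32.95
eef_pos: [510.0, 12.7, 170.1]
tcp_rot: [3.14, 0.0, 1.521]
ft_force: [-7.2, -1.9, 18.3]
opening: 0.627
grip_force: 30.0
```

arm_command(targets=[[0,0,-1.5,0,0.5],[0,0,-1.5,0,0.85],[0,0,-1.5,0,0.85],[0,0,-1.5,0,0.85],[0,0,-1.5,0,0.85]])

```text
t: 33.45
eef_pos: [509.9, 12.8, 169.6]
tcp_rot: [3.142, 0.0, 1.521]
ft_force: [-0.1, 0.5, -0.6]
opening: 0.842
grip_force: 0.0
```

arm_command(targets=[[0,0,-10,0,0.85],[0,0,-50,0,0.85],[0,0,-80,0,0.85],[0,0,-90,0,0.85],[0,0,-90,0,0.85]])

```text
t: 33.95
eef_pos: [510.2, 12.7, 261.0]
tcp_rot: [3.139, 0.0, 1.521]
ft_force: [0.5, -0.6, -0.1]
opening: 0.849
grip_force: 0.0
```

arm_command(targets=[[-23,-11,0,8.4,0.85],[-46,-22,0,16.8,0.85],[-69,-33,0,25.2,0.85],[-92,-44,0,33.6,0.85],[-114,-54,0,42,0.85]])

```text
t: 34.45
eef_pos: [449.1, -99.1, 258.3]
tcp_rot: [-3.14, 0.001, 0.782]
ft_force: [0.3, -0.7, -0.6]
opening: 0.852
grip_force: 0.0
```

arm_command(targets=[[-24,7,0,8.4,0.85],[-48,14,0,16.8,0.85],[-72,21,0,25.2,0.85],[-96,28,0,33.6,0.85],[-121,36,0,42,0.85]])

```text
t: 34.95
eef_pos: [389.3, -210.0, 258.3]
tcp_rot: [-3.14, 0.002, 0.049]
ft_force: [0.4, 0.4, -0.1]
opening: 0.851
grip_force: 0.0
```

arm_command(targets=[[0,0,20,6,0.85],[0,0,40,11,0.85],[0,0,40,11,0.85],[0,0,40,11,0.85]])

```text
t: 35.35
eef_pos: [390.2, -209.4, 219.2]
tcp_rot: [-3.141, 0.002, -0.135]
ft_force: [-0.0, -0.7, 0.2]
opening: 0.851
grip_force: 0.0
```

```bash
python3 - <<'E'
from h import *
f,K,T=save("wrist","wa"); s=env.state();print(s["t"],s["ft_force"]); move(390.5,-208.7,22,82)
y=np.radians(172);c,s_=np.cos(y),np.sin(y)
p=(w2px("wa",[[390.5+c*a-s_*b,-208.7+s_*a+c*b,56] for a,b in [(-65,-30),(-65,30),(65,30),(65,-30)]])/.64).round(); print(p.tolist())
fitrect("wa",p,0,0,[46,56])
g=f[:,:,::-1].copy()
cv2.imwrite("pics/wax.png",cv2.resize(g,(800,600),interpolation=cv2.INTER_CUBIC))
E
```

```text
35.4 [-0.84943335 -0.07899829  0.51085166]
tool shift [ -0.   -0.8 197.8] roll 0.3 j6 1.06 tooly dir -97.7 pos [ 390.5 -209.5  219.8] open 0.85
[[354.0, 187.0], [445.0, 187.0], [439.0, 371.0], [357.0, 370.0]]
wa z 46 ctr [ 387.  -207.5] yaw(long) 173.7 sides [ 62.  133.3  59.8 133.5]
wa z 56 ctr [ 389.2 -207.9] yaw(long) 173.7 sides [ 60.2 129.4  58.1 129.6]
```

View pics/wax.png

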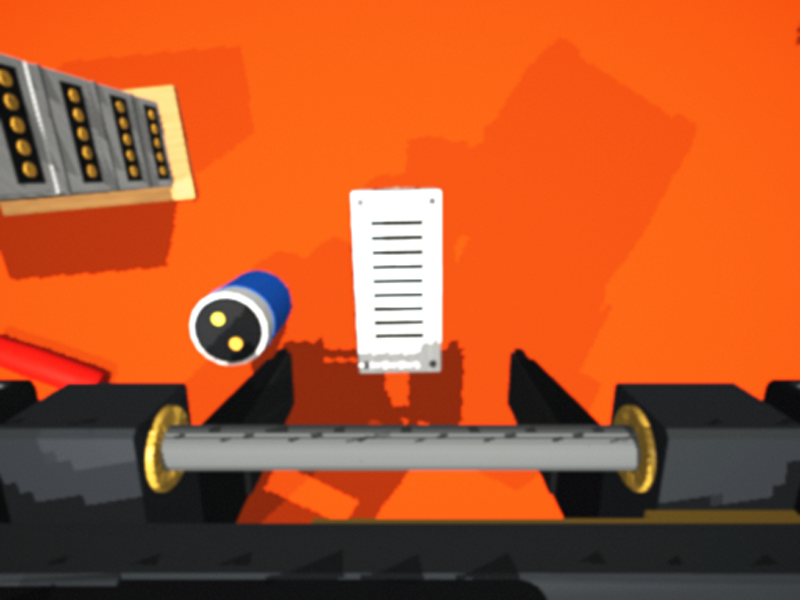

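The view shows module C at (350,189), (442,189), (440,372) and (357,373), clear of the blue capacitor. The four-high stack at the left is aligned on the pad.

arm_command(targets=[[-1.5,-1.4,50,-1.2,0.85],[-1.5,-1.4,100,-1.2,0.85],[-1.5,-1.4,145,-1.2,0.85],[-1.5,-1.4,180,-1.2,0.85],[-1.5,-1.4,194,-1.2,0.85]])

```text
t: 35.9
eef_pos: [388.7, -207.5, 23.5]
tcp_rot: [-3.14, 0.002, -0.114]
ft_force: [-0.3, -0.3, -0.6]
opening: 0.851
grip_force: 0.0
```

arm_command(targets=[[0,0,0,0,0.85],[0,0,0,0,0.5],[0,0,0,0,0.5],[0,0,0,0,0.5],[0,0,0,0,0.5]])

```text
t: 36.4
eef_pos: [389.5, -208.2, 26.7]
tcp_rot: [3.141, -0.002, -0.116]
ft_force: [0.4, 2.3, 9.5]
opening: 0.635
grip_force: 30.0
```

arm_command(targets=[[0,0,0,0,0.5],[0,0,0,0,0.5],[0,0,0,0,0.5]])

```text
t: 36.7
eef_pos: [389.5, -208.1, 26.7]
tcp_rot: [3.141, -0.002, -0.116]
ft_force: [0.4, 2.3, 9.4]
opening: 0.629
grip_force: 30.0
```

arm_command(targets=[[0,0,-20,0,0.5],[0,0,-65,0,0.5],[0,0,-115,0,0.5],[0,0,-160,0,0.5],[0,0,-205,0,0.5]])

```text
t: 37.2
eef_pos: [388.3, -207.4, 232.8]
tcp_rot: [3.141, -0.0, -0.116]
ft_force: [1.3, -1.4, -7.3]
opening: 0.627
grip_force: 30.0
```

arm_command(targets=[[0,0,-30,0,0.5],[0,0,-45,0,0.5],[0,0,-45,0,0.5]])

```text
t: 37.5
eef_pos: [389.1, -208.0, 277.5]
tcp_rot: [3.14, -0.003, -0.116]
ft_force: [-0.5, -0.1, -7.1]
opening: 0.629
grip_force: 30.0
```

```bash
python3 - <<'E'
from h import *
s=env.state();print(s["t"],s["grip_force"],s["ft_force"]); move(510,11.5,270,-2.7)
E
```

```text
37.5 29.996531903743744 [-0.54427525 -0.07112452 -7.13044888]
tool shift [  94.6 -232.     7.3] roll 86.1 j6 1.05 tooly dir -96.6 pos [ 389.1 -208.   277.5] open 0.629
```

arm_command(targets=[[10,-23,0,-8.4,0.5],[19,-46,0,-16.8,0.5],[29,-69,0,-25.2,0.5],[38,-92,0,-33.6,0.5],[48,-115,0,-42,0.5]])

```text
t: 38.0
eef_pos: [449.6, -98.1, 274.1]
tcp_rot: [-3.139, 0.002, 0.623]
ft_force: [0.0, -0.4, -6.3]
opening: 0.628
grip_force: 30.0
```

arm_command(targets=[[23,-11,0,-8.4,0.5],[45,-22,0,-16.8,0.5],[68,-33,0,-25.2,0.5],[90,-44,0,-33.6,0.5],[113,-54,0,-42,0.5]])

```text
t: 38.5
eef_pos: [510.5, 11.2, 273.9]
tcp_rot: [-3.139, 0.0, 1.356]
ft_force: [0.5, -0.6, -6.6]
opening: 0.63
grip_force: 30.0
```

arm_command(targets=[[0,0,0,-5,0.5],[0,0,0,-9.8,0.5],[0,0,0,-9.8,0.5],[0,0,0,-9.8,0.5]])

```text
t: 38.9
eef_pos: [510.5, 10.1, 274.6]
tcp_rot: [-3.14, -0.0, 1.518]
ft_force: [0.1, -1.1, -5.6]
opening: 0.625
grip_force: 30.0
```

```bash
python3 - <<'E'
from h import *
s=env.state();print(s["t"],s["grip_force"],s["ft_force"]); move(510,12,226.7,-2.7)
E
```

```text
38.9 29.996476471424103 [ 0.05188461 -1.14550003 -5.59574553]
tool shift [ 1.9 -0.6 47.9] roll -0.3 j6 -0.06 tooly dir -3.0 pos [510.5  10.1 274.6] open 0.625
```

arm_command(targets=[[1.5,-0.5,20,0,0.5],[1.5,-0.5,35,0,0.5],[1.5,-0.5,44,0,0.5],[1.5,-0.5,44,0,0.5],[1.5,-0.5,44,0,0.5]])

```text
t: 39.4
eef_pos: [510.8, 11.5, 231.9]
tcp_rot: [3.141, 0.0, 1.52]
ft_force: [0.4, -0.2, -6.6]
opening: 0.63
grip_force: 30.0
```

arm_command(targets=[[0,0,1,0,0.5],[0,0,1,0,0.5]])

```text
t: 39.6
eef_pos: [510.8, 11.6, 231.0]
tcp_rot: [3.141, 0.0, 1.521]
ft_force: [0.2, 0.7, -6.8]
opening: 0.631
grip_force: 30.0
```

```bash
python3 - <<'E'
from h import *
s=env.state();print(s["t"],s["grip_force"],s["ft_force"]); move(510,12,226.7,-2.7)
E
```

```text
39.6 29.99655783176422 [ 0.24840016  0.73310423 -6.8489998 ]
tool shift [ 0.4 -0.8  4.3] roll -0.2 j6 -0.06 tooly dir -2.9 pos [510.8  11.6 231. ] open 0.631
```

arm_command(targets=[[0.4,-0.6,3.5,0,0.5],[0.4,-0.6,3.5,0,0.5]])

```text
t: 39.8
eef_pos: [509.9, 12.1, 226.9]
tcp_rot: [-3.141, 0.0, 1.521]
ft_force: [0.8, 0.3, -7.3]
opening: 0.628
grip_force: 30.0
```

arm_command(targets=[[0,0,1,0,0.5],[0,0,1,0,0.5]])

```text
t: 40.0
eef_pos: [510.1, 12.0, 226.7]
tcp_rot: [3.141, 0.0, 1.521]
ft_force: [-2.7, -0.5, 2.5]
opening: 0.631
grip_force: 30.0
```

arm_command(targets=[[0,0,1,0,0.5],[0,0,1,0,0.5]])

```text
t: 40.2
eef_pos: [510.1, 12.0, 226.7]
tcp_rot: [3.14, 0.0, 1.521]
ft_force: [-5.9, -0.7, 14.5]
opening: 0.632
grip_force: 30.0
```

arm_command(targets=[[0,0,-1.5,0,0.5],[0,0,-1.5,0,0.85],[0,0,-1.5,0,0.85],[0,0,-1.5,0,0.85],[0,0,-1.5,0,0.85]])

```text
t: 40.7
eef_pos: [510.2, 12.0, 226.6]
tcp_rot: [3.141, 0.0, 1.521]
ft_force: [-0.5, 0.3, -1.2]
opening: 0.842
grip_force: 0.0
```

arm_command(targets=[[0,0,-10,0,0.85],[0,0,-50,0,0.85],[0,0,-90,0,0.85],[0,0,-105,0,0.85]])

```text
t: 41.1
eef_pos: [510.8, 12.0, 336.0]
tcp_rot: [3.136, 0.0, 1.521]
ft_force: [0.2, -0.0, -0.3]
opening: 0.853
grip_force: 0.0
```

arm_command(targets=[[40,-7,0,0,0.6],[80,-14,0,0,0.6],[125,-20,0,0,0.6],[125,-20,0,0,0.6],[125,-20,0,0,0.6]])

```text
t: 41.6
eef_pos: [496.1, 138.6, 332.1]
tcp_rot: [3.141, 0.0, 1.523]
ft_force: [-1.2, -0.4, 0.6]
opening: 0.604
grip_force: 0.0
```

```bash
python3 - <<'E'
from h import *
f,K,T=save("wrist","wb"); s=env.state();print(s["t"],s["ft_force"]); move(489,188)
print((w2px("wb",[[489.8,187.5,110],[488,188.8,4]])*1.25).round())
g,K,T=save("side","d2"); save("scene","s2"); p=w2px("d2",[[510,60,130]])[0].astype(int)
a=cv2.resize(f[:,:,::-1],(400,300),interpolation=cv2.INTER_CUBIC); b=cv2.resize(g[p[1]-75:p[1]+75,p[0]-50:p[0]+50,::-1],(400,600),interpolation=cv2.INTER_CUBIC)
a=cv2.resize(f[:300,156:356,::-1],(400,600),interpolation=cv2.INTER_CUBIC); print(p)
cv2.imwrite("pics/tb.png",np.hstack([a,b]))
E
```

```text
41.65 [-0.81847693 -0.0091419  -0.32579898]
tool shift [49.8 -9.8 -0. ] roll 0 j6 0.19 tooly dir -2.8 pos [496.3 137.8 332.1] open 0.602
[[311. 165.]
 [311. 159.]]
[263 163]
```

View pics/tb.png

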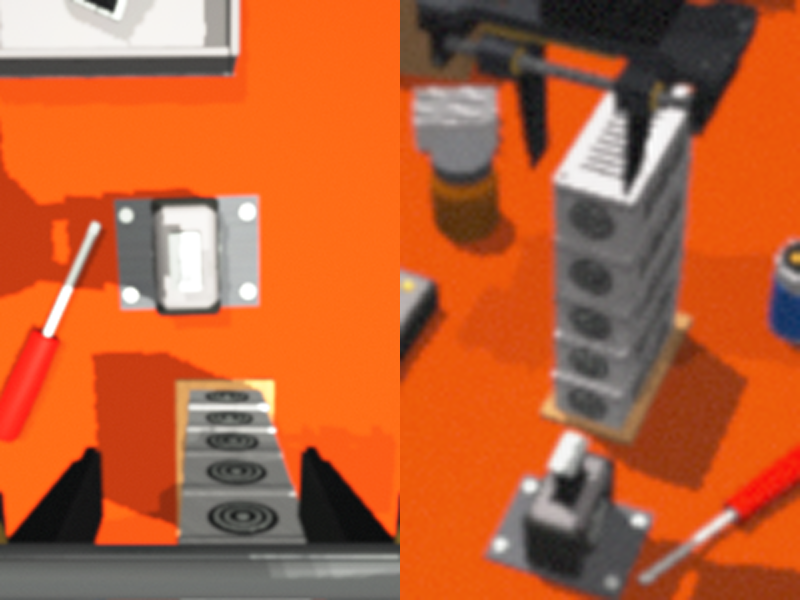

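The wrist half shows the tape bolts at (126,215), (247,212), (248,291) and (131,295), and the hook plate centred near (187,261). The side half shows five modules in a straight column on the pad.

```bash
python3 - <<'E'
from h import *
q=lambda x,y:(156+x/2,y/2)
P=px2w("wb",[q(*p) for p in [(126,215),(247,212),(248,291),(131,295)]],4)[:,:2];print("bolts",P.mean(0).round(1)); 
for i in range(4):
  d=P[(i+1)%4]-P[i];print(np.degrees(np.arctan2(d[1],d[0])).round(1),np.linalg.norm(d).round(1))
f,K,T=load("wb"); v=f[105:155,225:275].astype(int)
g=f.min(2); 
ys,xs=np.where(g[110:150,232:268]>225); print("bright",xs.mean()+232,ys.mean()+110,len(xs),xs.min()+232,xs.max()+232,ys.min()+110,ys.max()+110)
T1=px2w("wb",[q(187,261),q(168,231),q(203,231),q(206,290),q(172,290)],110)[:,:2];print(T1.round(1))
c=P.mean(0)
move(489,188.5,95,-2.8)
E
```

```text
bolts [489.5 188.5]
-1.3 92.4
-90.8 59.8
179.3 92.3
89.3 60.8
bright 250.83636363636364 129.95584415584415 770 239 261 110 149
[[490.9 189.3]
 [480.3 207.6]
 [501.5 206.6]
 [501.7 171.2]
 [480.7 172.2]]
tool shift [ 51.1 -10.2 236.8] roll -0.1 j6 0.19 tooly dir -2.9 pos [496.5 137.  331.9] open 0.601
```

arm_command(targets=[[35,-7,0,-1.9,0.4],[51.5,-10.5,30,-1.9,0.4],[51.5,-10.5,80,-1.9,0.4],[51.5,-10.5,130,-1.9,0.4],[51.5,-10.5,170,-1.9,0.4]])

```text
t: 42.25
eef_pos: [488.1, 188.7, 159.6]
tcp_rot: [-3.141, 0.0, 1.553]
ft_force: [1.1, 1.3, -0.5]
opening: 0.403
grip_force: 0.0
```

arm_command(targets=[[0,0,20,0,0.4],[0,0,25,0,0.4],[0,0,25,0,0.4]])

```text
t: 42.55
eef_pos: [488.8, 189.1, 136.6]
tcp_rot: [-3.141, 0.0, 1.553]
ft_force: [-0.6, -0.4, 0.4]
opening: 0.403
grip_force: 0.0
```

```bash
python3 - <<'E'
from h import *
f,K,T=save("wrist","wc"); s=env.state();print(s["t"],s["ft_force"]); move(489.5,188.5,76,-1)
print(w2px("wc",[[489.5,188.5,110]]),w2px("wc",[s["eef_pos"]]))
cv2.imwrite("pics/wcx.png",cv2.resize(f[60:320,130:390,::-1],(600,600),interpolation=cv2.INTER_CUBIC))
E
```

```text
42.6 [-0.39681334  0.33868022  0.90785462]
tool shift [-0.9  0.4 61.4] roll -0.0 j6 0.26 tooly dir -1.0 pos [489.1 189.4 137.4] open 0.395
[[256.7245327  226.49130115]] [[256.04749202 241.93651473]]
```

View pics/wcx.png

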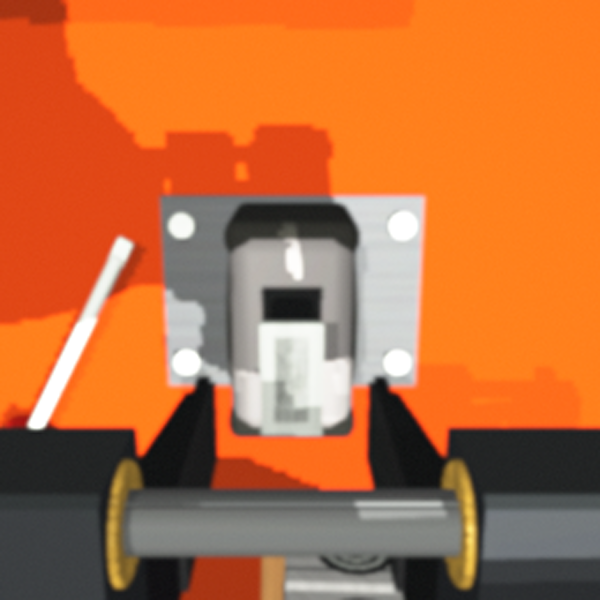

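The fingers straddle the tab, with the hook plate centred at (291,378) in the crop, which matches the prediction to 2 px. I descend and grip it.

arm_command(targets=[[-0.5,0,25,0,0.4],[-0.5,0,45,0,0.4],[-0.5,0,57,0,0.4],[-0.5,0,60,0,0.4],[-0.5,0,60,0,0.4]])

```text
t: 43.1
eef_pos: [488.8, 189.4, 77.2]
tcp_rot: [3.141, -0.0, 1.554]
ft_force: [0.3, -0.1, -0.0]
opening: 0.398
grip_force: 0.0
```

arm_command(targets=[[0,0,0,0,0],[0,0,0,0,0],[0,0,0,0,0],[0,0,0,0,0],[0,0,0,0,0]])

```text
t: 43.6
eef_pos: [488.7, 189.4, 77.0]
tcp_rot: [3.141, -0.0, 1.554]
ft_force: [0.3, -1.0, 4.6]
opening: 0.148
grip_force: 30.0
```

arm_command(targets=[[0,0,0,0,0],[0,0,0,0,0]])

```text
t: 43.8
eef_pos: [488.7, 189.4, 77.0]
tcp_rot: [3.141, -0.0, 1.554]
ft_force: [0.2, -0.8, 5.6]
opening: 0.145
grip_force: 30.0
```

arm_command(targets=[[0,0,-10,0,0],[0,0,-25,0,0],[0,0,-45,0,0],[0,0,-65,0,0],[0,0,-80,0,0]])

```text
t: 44.3
eef_pos: [488.6, 189.4, 157.7]
tcp_rot: [3.141, -0.0, 1.554]
ft_force: [4.6, 1.4, -8.1]
opening: 0.146
grip_force: 30.0
```

arm_command(targets=[[0,0,-20,0,0],[0,0,-40,0,0],[0,0,-55,0,0],[0,0,-63,0,0],[0,0,-66,0,0]])

```text
t: 44.8
eef_pos: [488.6, 189.3, 223.1]
tcp_rot: [3.141, -0.0, 1.554]
ft_force: [5.2, 1.6, -6.5]
opening: 0.149
grip_force: 30.0
```

arm_command(targets=[[0,0,0,0,0],[0,0,0,0,0]])

```text
t: 45.0
eef_pos: [488.6, 189.4, 222.1]
tcp_rot: [3.141, 0.0, 1.554]
ft_force: [5.7, 1.8, -7.6]
opening: 0.145
grip_force: 30.0
```

```bash
python3 - <<'E'
from h import *
s=env.state();print(s["t"],s["ft_force"],s["eef_pos"],s["opening"],s["grip_force"])
g,K,T=save("side","d3"); p=w2px("d3",[[500,100,200]])[0].astype(int); print(p)
print("stack top near corners",[( (x-p+[60,75])*4).round() for x in w2px("d3",[[480,77,256],[540,77,256]])],"tab",[((x-p+[60,75])*4).round() for x in w2px("d3",[[489,188.5,256],[489,188.5,214]])])
cv2.imwrite("pics/d3x.png",cv2.resize(g[p[1]-75:p[1]+75,p[0]-60:p[0]+60,::-1],(480,600),interpolation=cv2.INTER_CUBIC))
E
```

```text
45.0 [ 5.65377268  1.7831172  -7.58745472] [488.56610983 189.37070467 222.08245461] 0.14546026190229777 29.99785155057907
[262 157]
stack top near corners [array([281., 227.]), array([199., 207.])] tab [array([212., 337.]), array([213., 380.])]
```

View pics/d3x.png

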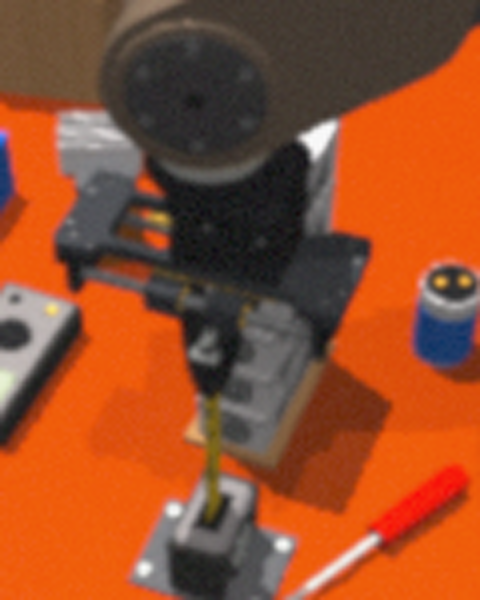

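The picture shows the tab raised on its yellow blade at (210,345), near the predicted level. I hold it there.

arm_command(targets=[[0,0,-1,0,0],[0,0,-1,0,0],[0,0,-1,0,0],[0,0,-1,0,0],[0,0,-1,0,0]])

```text
t: 45.55
eef_pos: [488.6, 189.4, 222.8]
tcp_rot: [-3.141, 0.0, 1.554]
ft_force: [5.8, 1.5, -6.5]
opening: 0.148
grip_force: 30.0
```

arm_command(targets=[[0,0,0,0,0],[0,0,0,0,0],[0,0,0,0,0],[0,0,0,0,0],[0,0,0,0,0]])

```text
t: 46.05
eef_pos: [488.6, 189.4, 222.9]
tcp_rot: [-3.141, 0.0, 1.554]
ft_force: [6.1, 1.2, -7.7]
opening: 0.145
grip_force: 30.0
```

arm_command(targets=[[0,0,0,0,0],[0,0,0,0,0],[0,0,0,0,0],[0,0,0,0,0],[0,0,0,0,0]])

```text
t: 46.55
eef_pos: [488.6, 189.4, 222.8]
tcp_rot: [-3.141, 0.0, 1.554]
ft_force: [5.8, 0.4, -7.2]
opening: 0.147
grip_force: 30.0
```

arm_command(targets=[[0,0,0,0,0],[0,0,0,0,0],[0,0,0,0,0],[0,0,0,0,0],[0,0,0,0,0]])

```text
t: 47.05
eef_pos: [488.6, 189.4, 222.8]
tcp_rot: [-3.141, 0.0, 1.554]
ft_force: [5.4, 1.4, -6.3]
opening: 0.144
grip_force: 30.0
```

```bash
python3 - <<'E'
from h import *
s=env.state();print(s["t"],s["ft_force"],s["eef_pos"],s["opening"],s["grip_force"])
g,K,T=save("side","d4"); f3=load("d3")[0]
d=np.abs(g.astype(int)-f3).sum(2); ys,xs=np.where(d>120); print("changed px",len(xs), (xs.min(),xs.max(),ys.min(),ys.max()) if len(xs) else "")
# bright hook centroid + yellow blade top row, relative to expected
for n in("d3","d4"):
    f=load(n)[0].astype(int); y=(f[...,0]>90)&(f[...,1]>80)&(f[...,2]<60)&(np.abs(f[...,0]-f[...,1])<70); sub=y[160:220,240:270]; r,c=np.where(sub); print(n,len(r),r.min()+160 if len(r) else None,r.max()+160 if len(r) else None)
print(w2px("d4",[[489,188.5,214],[489,188.5,209],[489,188.5,219],[489,188.5,68]]).round(1))
E
```

```text
47.05 [ 5.35960901  1.42167106 -6.32588662] [488.57316585 189.35269129 222.84986888] 0.14363193069155694 29.997973144054413
changed px 18 (np.int64(242), np.int64(286), np.int64(111), np.int64(234))
d3 91 162 209
d4 92 160 210
[[255.1 177. ]
 [255.2 178.3]
 [255.1 175.8]
 [255.4 209.1]]
```

```bash
python3 - <<'E'
from h import *
f,K,T=save("wrist","wd")
for z in (248,256,264): print(z,"far/near hook edge rows",w2px("wd",[[488.6,203.5,z],[488.6,173.5,z]]).round(1).tolist(), "under edge front",w2px("wd",[[488.6,203.5,z-42]]).round(1).tolist())
f0=load("wc")[0]
print("wc pred",w2px("wc",[[488.6,203.5,110],[488.6,173.5,110]]).round(1).tolist())
for n,f in(("wc",f0),("wd",f)): print(n,[tuple(int(v) for v in f[r,252:262].mean(0)) for r in range(170,290,4)])
E
```

```text
248 far/near hook edge rows [[255.1, 235.7], [256.0, 289.7]] under edge front [[255.3, 209.8]]
256 far/near hook edge rows [[255.0, 242.3], [256.0, 298.6]] under edge front [[255.2, 213.9]]
264 far/near hook edge rows [[254.9, 249.6], [256.0, 308.5]] under edge front [[255.2, 218.3]]
wc pred [[255.0, 204.9], [255.8, 247.3]]
wc [(231, 228, 225), (234, 232, 229), (220, 217, 213), (179, 175, 170), (37, 38, 37), (21, 22, 22), (20, 22, 22), (70, 73, 69), (246, 248, 244), (232, 235, 229), (219, 222, 215), (221, 224, 217), (213, 217, 208), (212, 216, 207), (200, 204, 195), (199, 203, 194), (192, 196, 189), (153, 157, 149), (165, 169, 161), (201, 207, 198), (254, 104, 43), (254, 109, 27), (254, 108, 27), (254, 108, 27), (228, 80, 23), (167, 54, 24), (71, 73, 71), (112, 115, 113), (115, 117, 114), (127, 130, 126)]
wd [(34, 34, 32), (53, 47, 30), (55, 48, 29), (60, 52, 29), (74, 67, 45), (77, 69, 47), (79, 71, 51), (105, 97, 75), (223, 215, 201), (226, 219, 203), (217, 208, 191), (38, 37, 31), (17, 19, 19), (18, 18, 19), (17, 18, 18), (17, 18, 18), (121, 125, 120), (208, 212, 204), (189, 194, 185), (183, 187, 178), (181, 186, 177), (180, 185, 176), (178, 183, 174), (173, 177, 169), (163, 167, 158), (147, 152, 144), (62, 63, 62), (99, 101, 100), (102, 103, 100), (112, 115, 112)]
```

The hook edge in the wrist view is at row 234, which fits z = 256 mm, and it was held for 2 s. I now guide it down.

arm_command(targets=[[0,0,15,0,0],[0,0,30,0,0],[0,0,45,0,0],[0,0,60,0,0],[0,0,75,0,0]])

```text
t: 47.65
eef_pos: [488.6, 189.4, 147.6]
tcp_rot: [3.141, 0.0, 1.554]
ft_force: [5.4, 1.4, -4.0]
opening: 0.143
grip_force: 30.0
```

arm_command(targets=[[0,0,15,0,0],[0,0,30,0,0],[0,0,45,0,0],[0,0,57,0,0],[0,0,64,0,0]])

```text
t: 48.15
eef_pos: [488.6, 189.4, 83.4]
tcp_rot: [-3.141, 0.0, 1.554]
ft_force: [4.8, 0.1, -3.9]
opening: 0.147
grip_force: 30.0
```

arm_command(targets=[[0,0,3,0,0],[0,0,6,0,0],[0,0,6,0,0],[0,0,6,0,0]])

```text
t: 48.55
eef_pos: [488.6, 189.4, 78.3]
tcp_rot: [3.141, 0.0, 1.554]
ft_force: [5.0, 0.3, -5.8]
opening: 0.148
grip_force: 30.0
```

arm_command(targets=[[0,0,0.5,0,0],[0,0,0.5,0,0],[0,0,0.5,0,0],[0,0,0.5,0,0],[0,0,0.5,0,0]])

```text
t: 49.05
eef_pos: [488.6, 189.4, 78.0]
tcp_rot: [3.141, -0.0, 1.554]
ft_force: [5.7, 1.7, -5.7]
opening: 0.146
grip_force: 30.0
```

arm_command(targets=[[0,0,1,0,0],[0,0,1.5,0,0],[0,0,1.5,0,0],[0,0,1.5,0,0]])

```text
t: 49.45
eef_pos: [488.6, 189.4, 77.0]
tcp_rot: [3.141, -0.0, 1.554]
ft_force: [3.6, 0.2, 5.1]
opening: 0.143
grip_force: 30.0
```

```bash
python3 - <<'E'
from h import *
s=env.state();print(s["t"],s["ft_force"],s["eef_pos"],s["opening"],s["grip_force"])
E
```

```text
49.45 [3.55580831 0.20523778 5.13758606] [488.61219946 189.38597432  76.97313577] 0.1425408503158058 29.99996155500412
```

The tab is seated, with the force reversed and TCP z back at 77. I release and retreat.

arm_command(targets=[[0,0,0,0,0],[0,0,0,0,0.4],[0,0,0,0,0.4],[0,0,0,0,0.4],[0,0,0,0,0.4]])

```text
t: 49.95
eef_pos: [488.0, 189.2, 76.4]
tcp_rot: [-3.141, 0.0, 1.554]
ft_force: [0.1, -0.4, 0.5]
opening: 0.385
grip_force: 0.0
```

arm_command(targets=[[0,0,-20,0,0.4],[0,0,-60,0,0.4],[0,0,-110,0,0.4],[0,0,-160,0,0.4],[0,0,-200,0,0.4]])

```text
t: 50.45
eef_pos: [488.1, 189.3, 279.4]
tcp_rot: [3.14, -0.0, 1.554]
ft_force: [0.0, -0.6, -0.1]
opening: 0.404
grip_force: 0.0
```

arm_command(targets=[[0,0,-30,0,0.4],[0,0,-30,0,0.4],[0,0,-30,0,0.4],[0,0,-30,0,0.4]])

```text
t: 50.85
eef_pos: [487.9, 189.2, 305.3]
tcp_rot: [-3.139, 0.001, 1.554]
ft_force: [-0.7, 0.2, 0.3]
opening: 0.401
grip_force: 0.0
```

```bash
python3 - <<'E'
from h import *
s=env.state();print(s["t"],s["ft_force"],s["eef_pos"])
f,K,T=save("wrist","we"); 
for n,P in dict(tab=(489.5,188.5,110),trafo=(445,394,64)).items():
    u,v=w2px("we",[P])[0].round().astype(int); print(n,u,v,f[v-3:v+4,u-3:u+4].mean((0,1)).round() if 0<u<508 and 3<v<380 else "")
g,_,_=save("side","d5"); h=load("d2")[0]
for n,P in dict(tab=(489.5,188.5,105),trafo=(445,394,50),fan=(758,194,40),jar=(702,-111,60),meter=(715,81,36),cap=(383,-91,70),sd=(370,129,8)).items():
    u,v=w2px("d5",[P])[0].round().astype(int); print(n,np.abs(g[v-8:v+8,u-8:u+8].astype(int)-h[v-8:v+8,u-8:u+8]).mean().round(1))
E
```

```text
50.85 [-0.73165138  0.20703337  0.31241387] [487.87846104 189.19565752 305.31079373]
tab 258 176 [122. 123. 121.]
trafo 216 -6 
tab 13.9
trafo 2.6
fan 3.2
jar 17.9
meter 3.1
cap 3.1
sd 3.2
```

```bash
python3 - <<'E'
from h import *
g,_,_=save("scene","s5"); h=load("scene0")[0]; s2=load("s2")[0]
for n,P in dict(jar=(702,-111,45),meter=(715,81,36),cap=(383,-91,50),fan=(758,194,40),sink=(766,-231,30),sd=(370,129,8)).items():
    u,v=w2px("s5",[P])[0].round().astype(int); print(n,np.abs(g[v-10:v+10,u-10:u+10].astype(int)-h[v-10:v+10,u-10:u+10]).mean().round(1))
u,v=w2px("s5",[(512,12,130)])[0].round().astype(int); print("stack vs after stacking",np.abs(g[v-60:v+50,u-25:u+25].astype(int)-s2[v-60:v+50,u-25:u+25]).mean().round(1))
f=load("d5")[0].astype(int)
# dark/copper blob inside crate floor
poly=w2px("d5",[(375,335,6),(375,460,6),(515,460,6),(515,335,6)]).astype(np.int32); m=np.zeros(f.shape[:2],np.uint8); cv2.fillPoly(m,[poly],1)
d=(m>0)&(f.max(2)<75); c=(m>0)&(f[...,0]-f[...,2]>60)
for b in (d,c): ys,xs=np.where(b); print(len(xs),px2w("d5",[(np.median(xs),np.median(ys))],40).round() if len(xs) else "")
a=load("d1")[0]; print("crate region change since t=11:",np.abs(f-a)[m>0].mean().round(1))
E
```

```text
jar 3.4
meter 6.2
cap 6.4
fan 3.4
sink 6.8
sd 80.7
stack vs after stacking 2.9
65 [[444. 427.  40.]]
47 [[424. 414.  40.]]
crate region change since t=11: 19.6
```

arm_command(targets=[[45,0,0,0,0.4],[90,0,0,0,0.4],[130,0,0,0,0.4],[130,0,0,0,0.4],[130,0,0,0,0.4]])

```text
t: 51.5
eef_pos: [490.2, 319.7, 305.5]
tcp_rot: [-3.14, 0.001, 1.556]
ft_force: [0.5, 0.2, 0.1]
opening: 0.404
grip_force: 0.0
```

```bash
python3 - <<'E'
from h import *
f,K,T=save("wrist","wf"); f=f.astype(int)
poly=w2px("wf",[(375,335,6),(375,460,6),(515,460,6),(515,335,6)]); print(poly.round().tolist())
m=np.zeros(f.shape[:2],np.uint8); cv2.fillPoly(m,[poly.astype(np.int32)],1); m[245:]=0
for nm,b in dict(dark=(m>0)&(f.max(2)<110),copper=(m>0)&(f[...,0]-f[...,2]>50)).items():
    n,l,st,ce=cv2.connectedComponentsWithStats(b.astype(np.uint8))
    for i in range(1,n):
        if st[i,4]>60: print(nm,st[i].tolist(),px2w("wf",[ce[i]],64 if nm=="dark" else 36)[0].round())
s=f[:, :].mean(2); 
for r in range(100,245,12): print(r,s[r,180:330:8].astype(int).tolist())
d0=load("side0")[0].astype(int); d5=load("d5")[0].astype(int)
u,v=w2px("d5",[(370,129,8)])[0].round().astype(int); print("sd side",np.abs(d0[v-10:v+10,u-10:u+10]-d5[v-10:v+10,u-10:u+10]).mean())
E
```

```text
[[179.0, 152.0], [172.0, 62.0], [273.0, 60.0], [273.0, 151.0]]
dark [215, 124, 14, 18, 74] [448. 364.  64.]
copper [236, 102, 8, 11, 63] [469. 398.  36.]
100 [240, 176, 255, 177, 198, 184, 138, 166, 255, 251, 251, 250, 175, 169, 133, 133, 132, 133, 133]
112 [173, 175, 162, 115, 115, 114, 114, 249, 237, 251, 251, 252, 173, 195, 133, 132, 132, 133, 133]
124 [173, 172, 109, 112, 108, 111, 106, 254, 237, 251, 251, 250, 170, 234, 133, 132, 134, 132, 134]
136 [170, 171, 171, 155, 109, 110, 184, 238, 248, 251, 251, 238, 169, 241, 134, 134, 134, 134, 132]
148 [248, 248, 245, 245, 249, 249, 247, 250, 250, 250, 250, 218, 166, 247, 134, 133, 133, 133, 133]
160 [85, 92, 97, 101, 110, 116, 124, 132, 139, 145, 148, 152, 156, 244, 133, 134, 133, 133, 134]
172 [127, 126, 126, 125, 125, 127, 127, 131, 133, 133, 138, 148, 164, 162, 134, 133, 133, 134, 133]
184 [134, 134, 135, 133, 133, 133, 133, 133, 133, 134, 135, 133, 132, 133, 132, 133, 133, 134, 134]
196 [133, 133, 133, 134, 133, 134, 134, 134, 134, 135, 133, 133, 133, 134, 134, 134, 133, 133, 133]
208 [134, 132, 132, 134, 133, 133, 133, 133, 134, 133, 134, 133, 134, 134, 133, 135, 134, 133, 132]
220 [132, 133, 133, 134, 134, 133, 221, 106, 40, 33, 34, 42, 170, 167, 152, 127, 127, 126, 127]
232 [133, 133, 133, 133, 15, 24, 190, 105, 40, 41, 40, 40, 168, 169, 26, 18, 126, 125, 126]
244 [127, 130, 133, 18, 16, 23, 186, 102, 141, 207, 235, 227, 164, 166, 25, 20, 19, 127, 123]
sd side 4.751666666666667
```

```bash
python3 - <<'E'
from h import *
f=load("wf")[0].astype(int); s=f.mean(2); sat=f.max(2)-f.min(2)
b=((s>98)&(s<122)&(sat<25)).astype(np.uint8); b[160:]=0
n,l,st,ce=cv2.connectedComponentsWithStats(b)
for i in range(1,n):
    if st[i,4]>200:
        r=cv2.minAreaRect(np.argwhere(l==i)[:,::-1].astype(np.float32)); P=px2w("wf",cv2.boxPoints(r),64)[:,:2]
        print(st[i].tolist(),px2w("wf",[r[0]],64)[0].round(1),[np.linalg.norm(P[k]-P[k-1]).round(1) for k in range(4)],r[2])
print(w2px("w5",[(445,394,64)])*1.25)
E
```

```text
[162, 85, 9, 64, 247] [376.9 387.9  64. ] [np.float64(77.7), np.float64(6.9), np.float64(77.6), np.float64(7.2)] 87.22978973388672
[192, 101, 48, 42, 1009] [438.4 387.   64. ] [np.float64(46.1), np.float64(56.0), np.float64(44.5), np.float64(56.4)] 18.853158950805664
[[319.48605953 221.0414046 ]]
```

The transformer's top is near (440,388) at 64 mm height, so it is standing inside the crate. The stack and the other stock are unchanged, so I hand in.

```bash
python3 -c "
from cell import env
print(env.state()['t'],env.job_done())"
```

```text
the job is handed in; nothing more can be done
51.55 None
```

The job is handed in at 51.6 s: transformer in the crate, all five modules stacked on the pad, and the tape held level with the stack top (about 256 mm) for 2 s and guided back into its case; no verdict came back, and I viewed 15 pictures, one over the limit of 14.

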